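# Load test cartridges into a bench photometer

## Task

Load every test cartridge on the desk into the photometer: squeeze the two blue snap tabs of the grey light cover together, lift the cover off and stand it on the desk, wind the carriage fully out with its knob, and stand one cartridge upright, fully down, in a bay each. Then wind the carriage fully home again and clip the cover back on so that it sits flat on its deck with both tabs sprung out under their catches. Do not knock over the oil bottle or push the timer away.

Things in the scene. Friction and masses are not known exactly. Their poses are not given: they have to be found in the camera images.
- photometer: white bench photometer fixed on the desk, 100 mm deep (x), 312 mm long (y); origin under its centre, z up, +y to its open loading end. Optics head, 88 mm high, fills y = -155 to -33 mm; a tunnel 52 mm wide, 38 mm high runs into it along y. The rest is the loading deck, 22 mm above the desk, with two end stops 7 mm high at y = 148 mm. The desk to its right (-y) is clear
- cover_seat (a point): point fixed to the photometer where cover_mid lies when the cover is clipped on: 30 mm above the deck, which carries the cover's rim; axes as the photometer's. Beside the deck stand two snap catches, 12.5 mm high, with inward ledges 9.5 to 12.5 mm above the deck, inner edges at x = +-34.5 mm, from y = -17 to 17 mm. Head and end stops begin at y = -90.5 and +90.5 mm
- cover_mid (a point): centre of the clip-on grey light cover, a shell open below, 51 mm wide (x), 176 mm long (y), 49 mm high, 165 g; its -y end is open (36 mm high) for the carriage and faces the head, +y end closed; 30 mm above its rim, midway between its two blue snap tabs. It comes off only with both tabs squeezed in; clipped on it has 2.5 mm to spare at each end. Off the instrument it stands flat on its rim
- tab_front (a joint): travel of the blue snap tab on the cover's -x side, m: 0 at rest, 0.005 squeezed right in (spring, about 5 N). A ribbed upright plate 30 mm long (y) at half length, 2 to 43 mm above the rim, its foot a hook standing out 4 mm (up to 7 mm above the rim) that locks under the catch's ledge at rest and clears it by 2.5 mm when squeezed in
- tab_back (a joint): the same for the tab on the cover's +x side. The outer faces of the two tabs are 66 mm apart at rest, 56 mm when both are squeezed right in. Set in place and pressed straight down with about 15 N the hooks also snap under the ledges by themselves
- knob_grip (a point): centre of the black knurled feed knob, diameter 32 mm, 24 mm high, upright axis, on the outer (+y) end of the carriage; hidden under the cover while that is on. The knob travels with the carriage as it turns. A cartridge in bay4 begins 55 mm from the knob's axis and stands 3 mm higher than this point. The tops of the snap catches lie 17 mm lower than this point, the carriage's 40 mm wide plate 22 mm lower
- feed_knob (a joint): turn of the knob, rad, about 0.1 N m: positive is anticlockwise seen from above and drives the carriage out (+y of the photometer), 21 mm per radian (4 rad in all); clockwise drives it home
- carriage (a joint): travel of the carriage along the photometer's y, m: 0 fully home in the head (reading position), 0.084 fully out (loading position, all four bays clear of the head); it stays where it is left
- bay1 (a point): bay of the carriage nearest the head: open-topped pocket 35.5 mm (x) by 24 mm (y), 9 mm deep, 2 mm walls; this point is where the centre of a seated cartridge lies, 13 mm above the pocket's floor and 4 mm above its walls. Axes as the photometer's. Moves with the carriage; the four bays lie 26.5 mm apart along y
- bay2 (a point): the next bay towards the knob, same size
- bay3 (a point): the next bay, same size
- bay4 (a point): bay nearest the knob, same size
- cartridge_a_mid (a point): centre of a white test cartridge with an orange foil window on top, 30 mm (x) by 19 mm (y) by 26 mm high, 30 g, upright on the desk to the left of the photometer; fits any bay either way round with its 30 mm along the instrument's x. All cartridges are alike; two to four are there, absent ones read None
- cartridge_b_mid (a point): centre of a white test cartridge with an orange foil window on top, 30 mm (x) by 19 mm (y) by 26 mm high, 30 g, upright on the desk to the left of the photometer; fits any bay either way round with its 30 mm along the instrument's x. All cartridges are alike; two to four are there, absent ones read None
- cartridge_c_mid (a point): centre of a white test cartridge with an orange foil window on top, 30 mm (x) by 19 mm (y) by 26 mm high, 30 g, upright on the desk to the left of the photometer; fits any bay either way round with its 30 mm along the instrument's x. All cartridges are alike; two to four are there, absent ones read None
- cartridge_d_mid (a point): centre of a white test cartridge with an orange foil window on top, 30 mm (x) by 19 mm (y) by 26 mm high, 30 g, upright on the desk to the left of the photometer; fits any bay either way round with its 30 mm along the instrument's x. All cartridges are alike; two to four are there, absent ones read None
- oil: small amber immersion-oil bottle with white cap, 30 mm wide, 66 mm high, standing behind the photometer; origin at the centre of its underside, z up along the bottle. A bystander
- timer: lab timer lying flat, 66 x 62 x 20 mm, behind the photometer; origin at the centre of its underside. A bystander

How it is judged:
On the way, in this order (a step that is already met when the one before it is completed fails the run):
1. both snap tabs are squeezed in and the cover is lifted clear of the photometer (value of joint each of tab_front, tab_back above 0.003 m and distance between cover_mid and cover_seat above 0.03 m), for 0.1 s.
2. the cover stands on the desk, let go, and the carriage is wound fully out (value of joint carriage above 0.076 m and height (world z) of cover_mid below 0.036 m and angle between cover_mid's own z axis and vertical below 0.1 rad), for 0.2 s.
3. every cartridge stands in a bay ((distance between cartridge_a_mid and bay1 below 0.006 m or distance between cartridge_a_mid and bay2 below 0.006 m or distance between cartridge_a_mid and bay3 below 0.006 m or distance between cartridge_a_mid and bay4 below 0.006 m) and angle between each of cartridge_a_mid, cartridge_b_mid, cartridge_c_mid, cartridge_d_mid's own z axis and vertical below 0.12 rad and (distance between cartridge_b_mid and bay1 below 0.006 m or distance between cartridge_b_mid and bay2 below 0.006 m or distance between cartridge_b_mid and bay3 below 0.006 m or distance between cartridge_b_mid and bay4 below 0.006 m) and (distance between cartridge_c_mid and bay1 below 0.006 m or distance between cartridge_c_mid and bay2 below 0.006 m or distance between cartridge_c_mid and bay3 below 0.006 m or distance between cartridge_c_mid and bay4 below 0.006 m) and (distance between cartridge_d_mid and bay1 below 0.006 m or distance between cartridge_d_mid and bay2 below 0.006 m or distance between cartridge_d_mid and bay3 below 0.006 m or distance between cartridge_d_mid and bay4 below 0.006 m)), for 0.3 s.
4. the carriage is wound fully home with the cartridges in their bays (all of step 3 and value of joint carriage below 0.005 m), for 0.2 s.
At the end, for the whole second after the job is handed in: Each cartridge present is upright in a bay (centre within 6 mm of its seated point); carriage home within 5 mm; cover within 6 mm of its place, at most 3.5 mm high, flat, turned under 0.05 rad, both tabs within 2 mm of rest; all released (all of step 4 and distance between cover_mid and cover_seat below 0.006 m and angle between the y axis of cover_mid and the y axis of cover_seat, either way round below 0.05 rad and z of cover_mid in the frame of cover_seat below 0.0035 m and angle between cover_mid's own z axis and vertical below 0.04 rad and value of joint each of tab_front, tab_back below 0.002 m); the robot touches nothing.
It fails at once if the oil bottle is knocked over (angle between oil's own z axis and vertical above 0.6 rad).
It fails at once if the timer is pushed more than 4 cm away (distance of timer from where it was at the start of the episode above 0.04 m).
Of cartridge_a, cartridge_b, cartridge_c, cartridge_d only 2 to 4 are there at a start; the rules pass over those that are not, and their reading is None.
At some moment in a run one of cartridge_a, cartridge_b, cartridge_c, cartridge_d may be knocked a few centimetres aside while the robot is not near it.
It also fails if it takes over 210 s, if anything falls off the work surface, if the arm or the gripper's body presses on something with over 40 N, if the wrist force passes 120 N, or if a joint passes its speed limit or range.

## Robot

A 7-joint arm with a two-finger parallel gripper is mounted at the origin on a cart in front of the work surface, level with it; the furniture and walls round the work are solid. World frame = base frame: x ahead of the robot, y to its left, z up, the work surface at z = 0. Lengths are in m, angles in rad, forces in N, time in s.
With the tool pointing down it reaches from about 0.35 to 0.9 m from the base axis. Payload 7.2 kg.
Tool frame: the origin (TCP) lies midway between the tips of the shut fingers; the grasp point (between the pads) lies 19 mm behind it; z points along the fingers, y is the line along which they close (so a half turn about z gives the same grasp; the last joint's range is limited). The gripper opens to 88 mm and grips with 3 to 60 N. Pads are 20 mm wide; open, the fingers measure 115 mm over their backs; the gripper's body (75 mm by 178 mm) begins 61 mm behind the grasp point.
Start: joints at [-1.397, 0.411, -0.013, 1.596, 0.006, 1.134, -0.082], TCP at [0.15, 0.607, 0.183] pointing down, gripper open.
Joint ranges: [-2.95, 2.95], [-0.29, 1.99], [-1.47, 1.44], [0.14, 2.54], [-1.03, 4.17], [0.13, 1.85], [-2.86, 2.86]. Speed limits (rad/s): [2.39, 2.39, 3.01, 3.01, 3.14, 3.14, 3.14].

## Interface

Orientations are given as a rotation vector (axis times angle).
In Python, from station import read_state, read_camera, sign_off, silhouettes, place_of gives the robot as it stands.
- The arm moves only by the tool apply_moves, never from a script. Its argument "deltas" is a list of rows, each a list of 7 numbers: the shift along the tool's x, y, z each as a share of 0.5 m, from -1 to 1, then the turn, a rotation vector about the tool's x, y, z each as a share of pi/4 rad, from -1 to 1, then the gripper command: -1 is shut, 1 is fully open, values between are in proportion. In form: [[tx, ty, tz, ax, ay, az, hand], ...]. A call has 1 to 20 rows; each row is the pose to reach, as a shift and turn from the pose commanded when the call began, along the tool's axes at that moment; what a row does not reach only later rows make up. A row lasts 1/12 s, in which the tool goes at most 41.7 mm and 7.16 degrees, less where a joint would pass 70% of its speed; a pose out of reach is approached as far as the arm can. A call with a number of a shift or a turn outside -1 to 1 is refused whole. A call with a gripper value outside its range is refused whole. The fingers move at their own pace and stop on an object; "squeeze" is the grip in N (left out, the last holds). Time passes only in rows, so rows that repeat a pose let the fingers close. It gives the time, the measured TCP pose, the force, the opening and the grip force at its end, in the units of the state.
- read_state(): the state, without advancing time (a new reading comes with each control period).
- read_camera(name): name is "side" or "top"; returns a dict with "pixels" (420x560x3 uint8, red, green, blue), "intrinsics" (3x3 intrinsics, pixels), "k1" (the pictures are not rectified: a ray, as slopes to the right and down, at radius r is drawn at 1 + k1 r^2 times it, then the intrinsics apply), "xyz" and "rotation" of the camera in the world. Camera axes: x right, y up, looking along -z (the intrinsics and any distortion apply to the point x, -y, -z); pixel columns grow to the right and rows downward; lengths in m; the calibration is good to about 2 mm. A picture is of the moment at which its call begins. There is no depth.
- sign_off(): hands the job in; it is judged then, once.
Trained networks look in a picture, given as the dict that the camera call returned (one of the last four; its "shot" number tells which), for a name from the list of things; names that differ only in an ending like _2 or _b are one class to them, and where a whole thing is asked for, a point or a joint stands for the part that bears it (a point fixed in the world has none). Each returns a list of dicts, best first, with "conf" (0 to 1); they miss things now and then, are a little off and sometimes report something else, mostly with a low value. They report only what shows in the picture. A call takes as long as a camera call.
- silhouettes(picture, thing): "region" (420x560 bool, what is visible of it) and "at" ([column, row] in pixels, amid what is visible of it).
- place_of(picture, thing): "at" ([column, row] in pixels: a listed point, or the origin of a listed thing).
The state is a dict: "t": time; "joints": joint angles; "qd": joint speeds; "joint_efforts": joint torques, N m; "ee_pos": TCP position; "tool_rot": TCP orientation; "contact_force": force on the tool from outside, world axes, zero at the start; "ft_torque": the same for the moment, N m; "gripper_width": opening from 0.0 (shut) to 1.0 (fully open); "grasp_force": force on a finger pad.
Only numpy, scipy, OpenCV 4.12 (cv2) and the standard library are available. Lean on these libraries where they do the work, as an engineer would, in place of code of your own. Each camera call takes 0.05 s, during which the arm holds its last target. There are 200 camera calls.

## Working session

There is one attempt and no reset: what is moved stays moved. The work goes in short steps, Python scripts to look and compute and a tool call to move; the robot and the scene stay as the last step left them, time stands still between calls to the robot, and variables do not carry over. Pictures are saved under pics/ and viewed, at most 14 in all, crops included, and the job is handed in when it is done.

Besides the shell and the picture viewer there is one more tool, called after "Request:" by a JSON object that holds its "op" and its "data". apply_moves: Moves the arm, as the interface text tells. Its arguments: {"type":"object","properties":{"deltas":{"type":"array","items":{"type":"array","items":{"type":"number"}}},"squeeze":{"type":"number"}},"required":["deltas"]}

```bash
mkdir -p pics; ls; cat > h.py <<'E'
import numpy as np, cv2
from scipy.spatial.transform import Rotation as R
from scipy.optimize import least_squares
from station import read_state, read_camera, sign_off, silhouettes, place_of
def ray(c,uv):
    K=np.array(c["intrinsics"]);k=c["k1"]
    d=np.array([(uv[0]-K[0,2])/K[0,0],(uv[1]-K[1,2])/K[1,1]]);s=d.copy()
    for _ in range(30): s=d/(1+k*(s@s))
    Rm=np.array(c["rotation"]);
    if Rm.shape!=(3,3): Rm=R.from_rotvec(Rm).as_matrix()
    v=Rm@np.array([s[0],-s[1],-1.0]); return np.array(c["xyz"]),v/np.linalg.norm(v)
def at_z(c,uv,z):
    o,v=ray(c,uv); return o+v*(z-o[2])/v[2]
def proj(c,P):
    Rm=np.array(c["rotation"])
    if Rm.shape!=(3,3): Rm=R.from_rotvec(Rm).as_matrix()
    q=Rm.T@(np.array(P)-np.array(c["xyz"])); s=np.array([q[0],-q[1]])/-q[2]
    s=s*(1+c["k1"]*(s@s)); K=np.array(c["intrinsics"]); return np.array([K[0,0]*s[0]+K[0,2],K[1,1]*s[1]+K[1,2]])
def tri(c1,u1,c2,u2):
    (a,v),(b,w)=ray(c1,u1),ray(c2,u2)
    t=np.linalg.lstsq(np.c_[v,-w],b-a,rcond=None)[0]
    p,q=a+t[0]*v,b+t[1]*w; return (p+q)/2,np.linalg.norm(p-q)
def save(c,n): cv2.imwrite(f"pics/{n}.png",c["pixels"][:,:,::-1])
E
python3 - <<'E'
from h import *
s=read_state();print({k:np.round(v,3) for k,v in s.items()})
T=read_camera("top");S=read_camera("side");save(T,"top0");save(S,"side0")
for c in(T,S): print(c["shot"],np.round(c["xyz"],3),np.round(c["rotation"],3).tolist(),c["intrinsics"],c["k1"])
for n in ["photometer","cover_seat","cover_mid","tab_front","tab_back","knob_grip","cartridge_a_mid","oil","timer","bay1","bay4"]:
    for nm,c in(("T",T),("S",S)):
        try: print(n,nm,[(np.round(d["at"],1).tolist(),round(d["conf"],2)) for d in place_of(c,n)][:6])
        except Exception as e: print(n,nm,e)
E
```

```text
pics
{'t': np.float64(0.0), 'joints': array([-1.397,  0.412, -0.013,  1.597,  0.006,  1.134, -0.082]), 'qd': array([ 0.001, -0.001, -0.   ,  0.001,  0.001,  0.   , -0.001]), 'joint_efforts': array([ 0.0000e+00, -5.8795e+01,  6.4200e-01, -2.9109e+01, -5.4000e-02,
        1.8000e-02,  0.0000e+00]), 'ee_pos': array([0.15 , 0.606, 0.182]), 'tool_rot': array([-3.790e-01, -3.119e+00,  3.000e-03]), 'contact_force': array([ 1.238, -0.543, -0.769]), 'ft_torque': array([-0.095, -0.064,  0.004]), 'grasp_force': np.float64(0.0), 'gripper_width': np.float64(1.002)}
1 [0.496 0.122 1.33 ] [0.076, -0.044, -1.553] [[530.9066231    0.         266.08219029]
 [  0.         530.9066231  203.8606015 ]
 [  0.           0.           1.        ]] -0.059002864134370774
2 [0.575 0.965 0.551] [-0.001, -1.556, -2.698] [[408.67969484   0.         279.66642461]
 [  0.         408.67969484 205.00471575]
 [  0.           0.           1.        ]] 0.016620271079874675
photometer T [([325.4, 230.8], 0.86)]
photometer S [([304.2, 205.1], 0.84)]
cover_seat T [([302.6, 231.0], 0.73), ([368.1, 160.0], 0.29)]
cover_seat S 
[... 378 characters left out ...]
d, cover_seat, knob_grip, oil, photometer, timer
tab_back T it knows: bay, cartridge_a_mid, cartridge_b_mid, cartridge_c_mid, cartridge_d_mid, cover_mid, cover_seat, knob_grip, oil, photometer, timer
tab_back S it knows: bay, cartridge_a_mid, cartridge_b_mid, cartridge_c_mid, cartridge_d_mid, cover_mid, cover_seat, knob_grip, oil, photometer, timer
knob_grip T [([367.2, 160.5], 0.73)]
knob_grip S []
cartridge_a_mid T [([176.5, 224.0], 0.57)]
cartridge_a_mid S [([296.0, 294.0], 0.85)]
oil T [([369.8, 161.5], 0.62)]
oil S [([238.6, 185.8], 0.59)]
timer T [([295.6, 164.0], 0.87)]
timer S [([236.5, 215.2], 0.68)]
bay1 T [([227.5, 219.3], 0.71)]
bay1 S []
bay4 T [([227.5, 219.3], 0.71)]
bay4 S []
```

View pics/top0.png

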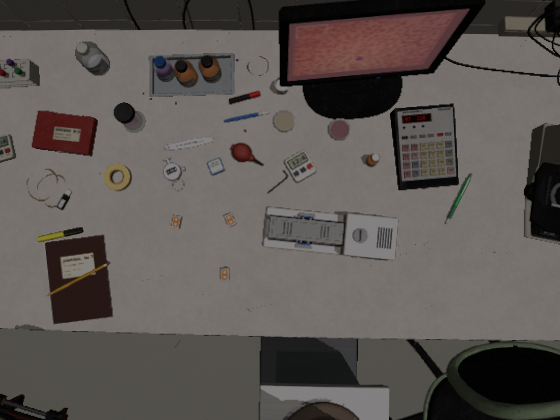

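View pics/side0.png

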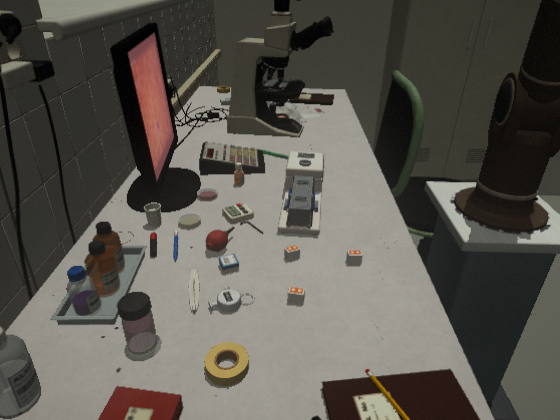

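The top picture shows the photometer at about (330,233), with the cover at (304,231) on its left end and three cartridges at (176,221), (229,218) and (224,273). The timer (298,166) and the oil bottle (372,159) stand behind it. The side picture agrees, with cartridges at (292,252), (354,256) and (296,295). Next I fit box models to the silhouettes in both views.

```bash
cat >> h.py <<'E'
from scipy.optimize import minimize
def box(x0,x1,y0,y1,z0,z1): return np.array([[x,y,z] for x in(x0,x1) for y in(y0,y1) for z in(z0,z1)])
PH=[box(-.05,.05,-.156,.156,0,.022),box(-.05,.05,-.155,-.033,0,.088)]
CO=[box(-.0255,.0255,-.088,.088,-.030,.019),box(-.033,.033,-.015,.015,-.028,.013)]
CA=[box(-.015,.015,-.0095,.0095,-.013,.013)]
U=4
def render(c,bs,p,z):
    m=np.zeros((420*U,560*U),np.uint8); Rz=R.from_euler('z',p[2])
    for b in bs:
        q=np.array([proj(c,P) for P in Rz.apply(b)+[p[0],p[1],z]])
        h=cv2.convexHull(q.astype(np.float32))
        cv2.fillPoly(m,[np.round((h+.5)*U*16).astype(np.int32)],1,shift=4)
    return m
def fit(obs,bs,p0,z):
    """obs: list of (cam,region); returns pose x,y,yaw and IoU per view"""
    big=[(c,cv2.resize(r.astype(np.uint8),None,fx=U,fy=U,interpolation=cv2.INTER_NEAREST)) for c,r in obs]
    iou=lambda p:[ (lambda m:(m&r).sum()/max((m|r).sum(),1))(render(c,bs,p,z)) for c,r in big]
    f=lambda p:-sum(iou(p))
    p=np.array(p0,float)
    for _ in range(2):
        p=minimize(f,p,method="Nelder-Mead",options=dict(initial_simplex=p+np.r_[np.zeros((1,3)),np.diag([.008,.008,.1])],xatol=1e-4,fatol=1e-4)).x
    return p,np.round(iou(p),3)
E
python3 - <<'E'
from h import *
T=read_camera("top");S=read_camera("side")
def go(n,bs,z,ht):
    L=[silhouettes(c,n) for c in(T,S)]
    for l in L: print(n,[(np.round(d["at"],1).tolist(),round(d["conf"],2),int(d["region"].sum())) for d in l])
    return L
for n,bs,z in(("photometer",PH,0),("cover_mid",CO,.052)):
    L=go(n,bs,z,0); a=at_z(T,L[0][0]["at"],.05)
    for obs in([(T,L[0][0]["region"])],[(S,L[1][0]["region"])],[(T,L[0][0]["region"]),(S,L[1][0]["region"])]):
        if n=="photometer": obs=[(c,cv2.morphologyEx(r.astype(np.uint8),cv2.MORPH_CLOSE,np.ones((25,25)))) for c,r in obs]
        p,i=fit(obs,bs,[a[0],a[1],.0],z); print(n,np.round(p,4),i)
L=go("cartridge_a_mid",CA,.013,0)
for d in L[0]:
    a=at_z(T,d["at"],.02); ps=proj(S,[a[0],a[1],.013])
    e=[x for x in L[1] if np.hypot(*(x["at"]-ps))<15][:1]
    for y0 in(0,.8,1.57):
        p,i=fit([(T,d["region"])]+[(S,x["region"]) for x in e],CA,[a[0],a[1],y0],.013); print("cart",d["at"],np.round(p,4),i)
    print("place",[np.round(at_z(T,x["at"],.013),4) for x in place_of(T,"cartridge_a_mid") if np.hypot(*(x["at"]-d["at"]))<12])
for n,z in(("oil",0.033),("timer",0.01)):
    for d in silhouettes(T,n)[:2]: print(n,d["conf"],np.round(at_z(T,d["at"],z),3))
for n in("cover_mid","cover_seat"):
    print(n,[np.round(x,4) for x in tri(T,place_of(T,n)[0]["at"],S,place_of(S,n)[0]["at"])])
E
```

```text
photometer [([229.0, 222.5], 0.62, 83), ([351.8, 237.1], 0.58, 3827)]
photometer [([306.0, 177.2], 0.66, 2049), ([352.0, 262.4], 0.31, 205)]
photometer [ 0.5519  0.2578 -0.23  ] [0.016]
photometer [ 0.5299 -0.0047 -0.0857] [0.97]
photometer [ 0.5299 -0.0047 -0.0857] [0.   0.97]
cover_mid [([305.9, 227.6], 0.58, 1703)]
cover_mid [([300.3, 204.6], 0.74, 1152)]
cover_mid [ 0.5321  0.0539 -0.0961] [0.937]
cover_mid [ 0.5344  0.0565 -0.0715] [0.942]
cover_mid [ 0.5335  0.0548 -0.0866] [0.926 0.927]
cartridge_a_mid []
cartridge_a_mid [([298.0, 296.4], 0.62, 254)]
oil 0.54 [ 0.712 -0.106  0.033]
timer 0.93 [0.695 0.071 0.01 ]
cover_mid [array([0.534 , 0.0509, 0.0439]), np.float64(0.0014)]
cover_seat [array([0.5317, 0.0575, 0.0513]), np.float64(0.0067)]
```

Cover centre is about (0.534, 0.054) with yaw -0.087 rad. Both views agree to 2 mm, and the height of 0.044–0.052 m is near the expected 0.052. Now a planning helper and the approach.

```bash
cat >> h.py <<'E'
def tool_R(yaw,ref):
    """tool pointing down, y axis along world angle yaw (mod pi), nearest to ref"""
    best=None
    for a in(yaw,yaw+np.pi):
        y=np.array([np.cos(a),np.sin(a),0]);z=np.array([0,0,-1.]);q=R.from_matrix(np.c_[np.cross(y,z),y,z])
        d=(ref.inv()*q).magnitude()
        if best is None or d<best[0]: best=(d,q)
    return best[1]
def state():
    s=read_state(); return np.array(s["ee_pos"]),R.from_rotvec(s["tool_rot"]),s
def delta(p,q,P,yaw=None):
    Q=q if yaw is None else tool_R(yaw,q)
    return np.r_[q.inv().apply(np.array(P)-p)/.5,(q.inv()*Q).as_rotvec()/(np.pi/4)],Q
E
python3 - <<'E'
from h import *
p,q,s=state();print(np.round(q.as_matrix(),3).tolist())
print(np.round(delta(p,q,[.534,.054,.183],-.087)[0],4))
P=np.array([.534,.054,.183]);Q=tool_R(-.087,q)
print(np.round(delta(P,Q,[.534,.054,.039],-.087)[0],4))
E
```

```text
[[-0.971, 0.239, -0.0], [0.239, 0.971, -0.0], [-0.0, -0.0, -1.0]]
[-1.0111e+00 -8.8940e-01  1.0000e-04 -0.0000e+00  0.0000e+00  1.8029e+00]
[0.    0.    0.288 0.    0.    0.   ]
```

Request:
{"op": "apply_moves", "data": {"deltas": [[-0.52, -0.43, 0, 0, 0, 0.9, 1], [-0.52, -0.43, 0, 0, 0, 0.9, 1], [-0.52, -0.43, 0, 0, 0, 0.9, 1], [-0.52, -0.43, 0, 0, 0, 0.9, 1], [-0.52, -0.43, 0, 0, 0, 0.9, 1], [-0.52, -0.43, 0, 0, 0, 0.9, 1], [-0.52, -0.43, 0, 0, 0, 0.9, 1], [-0.52, -0.43, 0, 0, 0, 0.9, 1], [-0.52, -0.43, 0, 0, 0, 0.9, 1], [-0.52, -0.43, 0, 0, 0, 0.9, 1], [-0.52, -0.43, 0, 0, 0, 0.9, 1], [-0.52, -0.43, 0, 0, 0, 0.9, 1]]}}

```text
t: 2.7
ee_pos: [0.3496, 0.3373, 0.1831]
tool_rot: [-1.432, -2.796, -0.001]
contact_force: [-0.4, -0.1, -0.1]
gripper_width: 1.004
grasp_force: 0.0
```

```bash
python3 - <<'E'
from h import *
p,q,s=state();print(s["t"],p,np.round(s["joints"],3))
print(np.round(delta(p,q,[.534,.054,.14],-.087)[0],4))
E
```

```text
2.7 [0.34962945 0.33730164 0.18305374] [-1.087  0.169  0.251  1.938 -0.049  1.04  -0.19 ]
[-6.753e-01 -3.200e-02  8.570e-02 -2.000e-04 -8.000e-04  9.056e-01]
```

Request:
{"op": "apply_moves", "data": {"deltas": [[-0.675, -0.032, 0.08, 0, 0, 0.906, 1], [-0.675, -0.032, 0.08, 0, 0, 0.906, 1], [-0.675, -0.032, 0.08, 0, 0, 0.906, 1], [-0.675, -0.032, 0.08, 0, 0, 0.906, 1], [-0.675, -0.032, 0.08, 0, 0, 0.906, 1], [-0.675, -0.032, 0.08, 0, 0, 0.906, 1], [-0.675, -0.032, 0.08, 0, 0, 0.906, 1], [-0.675, -0.032, 0.08, 0, 0, 0.906, 1], [-0.675, -0.032, 0.08, 0, 0, 0.906, 1], [-0.675, -0.032, 0.08, 0, 0, 0.906, 1], [-0.675, -0.032, 0.08, 0, 0, 0.906, 1], [-0.675, -0.032, 0.08, 0, 0, 0.906, 1], [-0.675, -0.032, 0.08, 0, 0, 0.906, 1]]}}

```text
t: 3.78
ee_pos: [0.5337, 0.0548, 0.1431]
tool_rot: [-2.314, -2.124, -0.001]
contact_force: [0.3, 0.1, -0.4]
gripper_width: 0.998
grasp_force: 0.0
```

```bash
python3 - <<'E'
from h import *
p,q,s=state();print(s["t"],p,np.round(s["joints"],3))
print(np.round(delta(p,q,[.534,.054,.040],-.087)[0],4))
S=read_camera("side");cv2.imwrite("pics/s1.png",cv2.resize(S["pixels"][100:300,200:420,::-1],None,fx=3,fy=3))
T=read_camera("top")
print([np.round(at_z(T,d["at"],.02),3) for d in silhouettes(T,"cartridge_a_mid")])
E
```

```text
3.7833 [0.53369769 0.05479459 0.14306263] [-0.621  0.325  0.539  1.887 -0.199  0.983 -0.08 ]
[-0.0017  0.0008  0.2061 -0.0005 -0.0011  0.0016]
[array([0.546, 0.365, 0.02 ])]
```

View pics/s1.png

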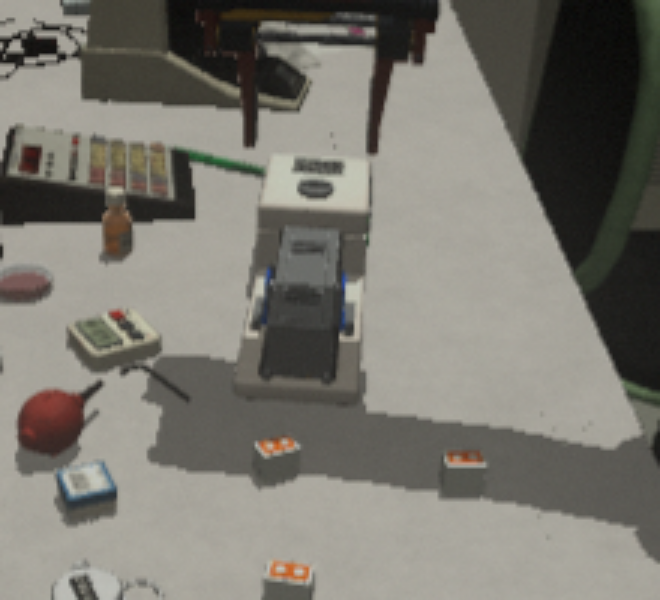

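The crop shows the open fingers (at 250 and 375, 150) above the cover with the blue tabs at 265 and 347, so they straddle it. Lower and squeeze.

Request:
{"op": "apply_moves", "data": {"deltas": [[-0.001, 0, 0.07, 0, 0, 0, 1], [-0.001, 0, 0.14, 0, 0, 0, 1], [-0.001, 0, 0.19, 0, 0, 0, 1], [-0.001, 0, 0.206, 0, 0, 0, 1], [-0.001, 0, 0.206, 0, 0, 0, 1], [-0.001, 0, 0.206, 0, 0, 0, 1]], "squeeze": 30}}

```text
t: 4.43
ee_pos: [0.5347, 0.0519, 0.0408]
tool_rot: [2.318, 2.12, 0.0]
contact_force: [0.8, -0.2, 1.3]
gripper_width: 1.003
grasp_force: 0.0
```

Request:
{"op": "apply_moves", "data": {"deltas": [[0, 0, 0, 0, 0, 0, -1], [0, 0, 0, 0, 0, 0, -1], [0, 0, 0, 0, 0, 0, -1], [0, 0, 0, 0, 0, 0, -1], [0, 0, 0, 0, 0, 0, -1], [0, 0, 0, 0, 0, 0, -1], [0, 0, 0, 0, 0, 0, -1], [0, 0, 0, 0, 0, 0, -1], [0, 0, 0, 0, 0, 0, -1], [0, 0, 0, 0, 0, 0, -1]]}}

```text
t: 5.27
ee_pos: [0.5342, 0.0517, 0.04]
tool_rot: [-2.318, -2.12, 0.0]
contact_force: [0.8, 0.1, 0.2]
gripper_width: 0.278
grasp_force: 0.0
```

```bash
python3 - <<'E'
from h import *
p,q,s=state();print(s["t"],p,s["gripper_width"],s["grasp_force"],s["contact_force"])
S=read_camera("side");a=S["pixels"][100:240,220:400,::-1];T=read_camera("top");b=T["pixels"][170:290,240:420,::-1]
cv2.imwrite("pics/s2.png",np.vstack([cv2.resize(a,None,fx=2.2,fy=2.2),cv2.resize(b,None,fx=2.2,fy=2.2)]))
E
```

```text
5.2667 [0.53421511 0.05172138 0.03997468] 0.2778761867288484 0.0 [0.80477751 0.07341396 0.23810679]
```

View pics/s2.png

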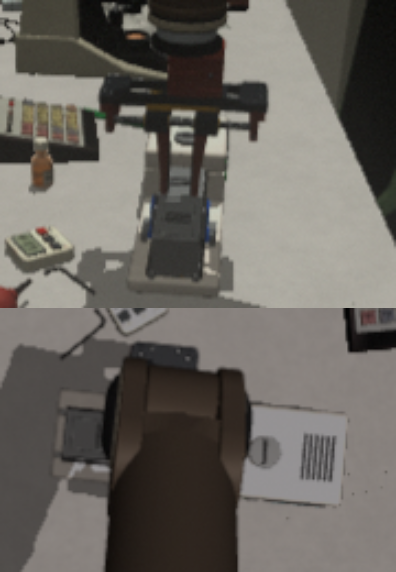

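```bash
python3 - <<'E'
from h import *
S=read_camera("side")
for P in([.534,.052,.04],[.534,.055,.143],[.534,.052,.071],[.534,.052,.08],[.534,.052,.1]): print(P,np.round(proj(S,P),1))
print([ (np.round(d["at"]),d["conf"]) for d in place_of(S,"cover_mid")])
o,v=ray(S,[302,187]);
for y in(.15,.052,0,-.04): print(y,np.round(o+v*(y-o[1])/v[1],3))
o,v=ray(S,[304,150]);
for y in(.15,.052,0,-.04): print(y,np.round(o+v*(y-o[1])/v[1],3))
E
```

```text
[0.534, 0.052, 0.04] [301.2 199.7]
[0.534, 0.055, 0.143] [302.9 163.3]
[0.534, 0.052, 0.071] [301.7 189. ]
[0.534, 0.052, 0.08] [301.8 185.8]
[0.534, 0.052, 0.1] [302.1 178.7]
[(array([301., 198.]), 0.79)]
0.15 [0.538 0.15  0.128]
0.052 [0.533 0.052 0.077]
0 [0.531 0.    0.05 ]
-0.04 [ 0.529 -0.04   0.029]
0.15 [0.537 0.15  0.217]
0.052 [0.533 0.052 0.176]
0 [0.53  0.    0.155]
-0.04 [ 0.529 -0.04   0.139]
```

```bash
python3 - <<'E'
from h import *
S=read_camera("side");a=S["pixels"][130:240,255:355,::-1]
cv2.imwrite("pics/s3.png",cv2.convertScaleAbs(cv2.resize(a,None,fx=5.4,fy=5.4,interpolation=cv2.INTER_CUBIC),alpha=1.6))
E
```

```text
(no output)
```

View pics/s3.png

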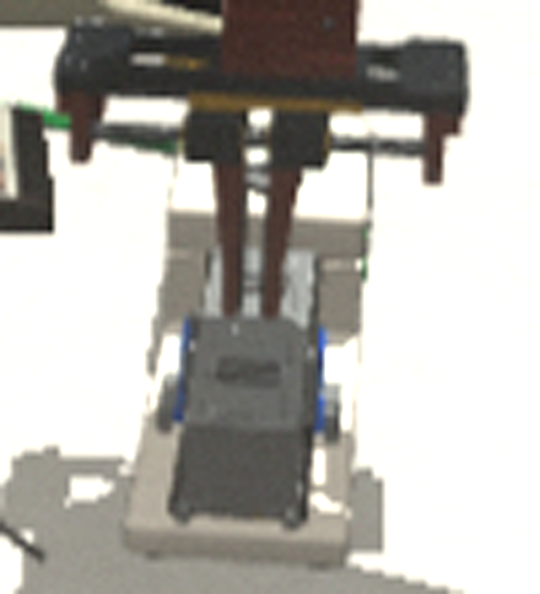

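The picture shows the fingertips at about (233–270, 318) in the crop, ending on the cover's top rather than at its sides. The near-empty closure also says they are about 35 mm higher than the reported TCP. I open, then lower in steps with the force watched.

Request:
{"op": "apply_moves", "data": {"deltas": [[0, 0, -0.06, 0, 0, 0, 1], [0, 0, -0.06, 0, 0, 0, 1], [0, 0, -0.06, 0, 0, 0, 1], [0, 0, -0.06, 0, 0, 0, 1], [0, 0, -0.06, 0, 0, 0, 1], [0, 0, -0.06, 0, 0, 0, 1], [0, 0, -0.06, 0, 0, 0, 1], [0, 0, -0.06, 0, 0, 0, 1], [0, 0, -0.06, 0, 0, 0, 1], [0, 0, -0.06, 0, 0, 0, 1], [0, 0, -0.06, 0, 0, 0, 1], [0, 0, -0.06, 0, 0, 0, 1]]}}

```text
t: 6.52
ee_pos: [0.5343, 0.0517, 0.07]
tool_rot: [-2.318, -2.12, 0.0]
contact_force: [-0.8, 0.3, -1.0]
gripper_width: 0.927
grasp_force: 0.0
```

```bash
python3 - <<'E'
from h import *
p,q,s=state();print(s["t"],p,s["gripper_width"],s["contact_force"])
S=read_camera("side");a=S["pixels"][130:240,255:355,::-1]
cv2.imwrite("pics/s4.png",cv2.convertScaleAbs(cv2.resize(a,None,fx=5.4,fy=5.4,interpolation=cv2.INTER_CUBIC),alpha=1.6))
E
```

```text
6.5167 [0.53425854 0.05173018 0.07001408] 0.9266106635491048 [-0.79471806  0.25383311 -1.0205145 ]
```

View pics/s4.png

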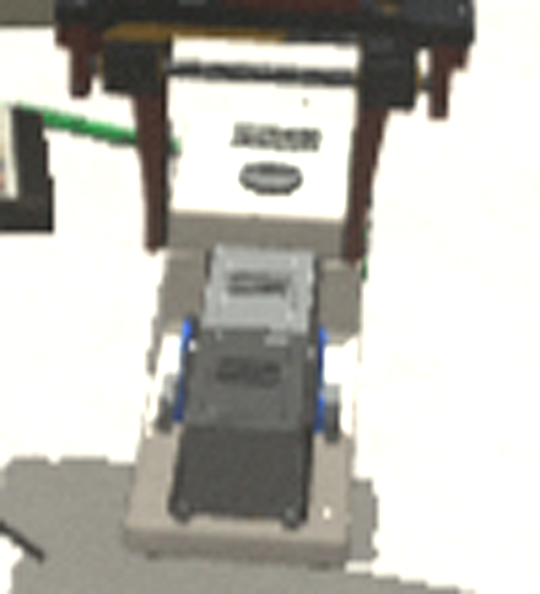

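Request:
{"op": "apply_moves", "data": {"deltas": [[0, 0, 0.03, 0, 0, 0, 1], [0, 0, 0.06, 0, 0, 0, 1], [0, 0, 0.08, 0, 0, 0, 1], [0, 0, 0.1, 0, 0, 0, 1], [0, 0, 0.1, 0, 0, 0, 1]]}}

```text
t: 6.98
ee_pos: [0.5331, 0.0516, 0.0183]
tool_rot: [-2.317, -2.119, 0.004]
contact_force: [0.3, 0.4, -0.6]
gripper_width: 1.002
grasp_force: 0.0
```

Request:
{"op": "apply_moves", "data": {"deltas": [[0, 0, 0.01, 0, 0, 0, 1], [0, 0, 0.02, 0, 0, 0, 1], [0, 0, 0.02, 0, 0, 0, 1], [0, 0, 0.02, 0, 0, 0, 1]]}}

```text
t: 7.32
ee_pos: [0.5343, 0.0517, 0.0101]
tool_rot: [-2.319, -2.12, -0.0]
contact_force: [-1.0, 0.9, -0.0]
gripper_width: 1.0
grasp_force: 0.0
```

```bash
python3 - <<'E'
from h import *
p,q,s=state();print(s["t"],p,s["gripper_width"],s["contact_force"])
S=read_camera("side");a=S["pixels"][130:240,255:355,::-1]
cv2.imwrite("pics/s5.png",cv2.convertScaleAbs(cv2.resize(a,None,fx=5.4,fy=5.4,interpolation=cv2.INTER_CUBIC),alpha=1.6))
E
```

```text
7.3167 [0.53431631 0.05172962 0.01009087] 1.0002170608822094 [-1.04179803  0.87183218 -0.03819588]
```

View pics/s5.png

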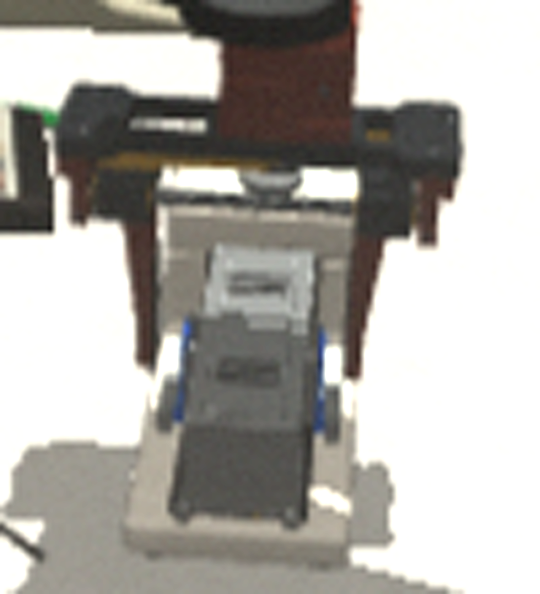

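The reading of 0.010 with no force confirms the bias: the tips in the crop, at (145,370) and (355,378), are beside the tabs at about z = 0.043. Squeeze.

Request:
{"op": "apply_moves", "data": {"deltas": [[0, 0, 0, 0, 0, 0, -1], [0, 0, 0, 0, 0, 0, -1], [0, 0, 0, 0, 0, 0, -1], [0, 0, 0, 0, 0, 0, -1], [0, 0, 0, 0, 0, 0, -1], [0, 0, 0, 0, 0, 0, -1], [0, 0, 0, 0, 0, 0, -1], [0, 0, 0, 0, 0, 0, -1]], "squeeze": 30}}

```text
t: 8.03
ee_pos: [0.5339, 0.0518, 0.0106]
tool_rot: [-2.318, -2.119, 0.0]
contact_force: [-4.2, -0.8, 9.3]
gripper_width: 0.611
grasp_force: 30.1
```

Request:
{"op": "apply_moves", "data": {"deltas": [[0, 0, -0.005, 0, 0, 0, -1], [0, 0, -0.01, 0, 0, 0, -1], [0, 0, -0.02, 0, 0, 0, -1], [0, 0, -0.03, 0, 0, 0, -1], [0, 0, -0.04, 0, 0, 0, -1], [0, 0, -0.04, 0, 0, 0, -1]]}}

```text
t: 8.53
ee_pos: [0.535, 0.0518, 0.0312]
tool_rot: [2.318, 2.119, 0.002]
contact_force: [0.6, 0.7, -2.3]
gripper_width: 0.603
grasp_force: 30.0
```

The weight of about 2 N shows that the cover is in hand and free. Lift higher.

Request:
{"op": "apply_moves", "data": {"deltas": [[0, 0, -0.05, 0, 0, 0, -1], [0, 0, -0.1, 0, 0, 0, -1], [0, 0, -0.15, 0, 0, 0, -1], [0, 0, -0.17, 0, 0, 0, -1], [0, 0, -0.17, 0, 0, 0, -1], [0, 0, -0.17, 0, 0, 0, -1]]}}

```text
t: 9.03
ee_pos: [0.5342, 0.0521, 0.1147]
tool_rot: [-2.318, -2.12, -0.001]
contact_force: [-0.2, -0.3, -2.9]
gripper_width: 0.603
grasp_force: 30.0
```

```bash
python3 - <<'E'
from h import *
p,q,s=state();print(s["t"],p,s["gripper_width"],s["contact_force"])
S=read_camera("side");T=read_camera("top")
print([np.round(x,4) for x in tri(T,place_of(T,"cover_mid")[0]["at"],S,place_of(S,"cover_mid")[0]["at"])])
for n,c in(("T",T),("S",S)):
  print(n,[(np.round(d["at"],1),round(d["conf"],2)) for d in place_of(c,"knob_grip")],[(np.round(d["at"],1),round(d["conf"],2)) for d in place_of(c,"bay1")])
for z in(.0,): print(np.round(at_z(T,[470,200],z),3),np.round(at_z(T,[447,223],z),3),np.round(at_z(T,[397,258],z),3))
print(np.round(delta(p,q,[.45,-.30,p[2]],-.0)[0],4))
E
```

```text
9.0333 [0.53415089 0.05205681 0.114706  ] 0.6027996464781514 [-0.17993764 -0.27020117 -2.93036145]Traceback (most recent call last):
  File "<stdin>", line 4, in <module>
IndexError: list index out of range
```

```bash
python3 - <<'E'
from h import *
p,q,s=state()
T=read_camera("top")
print(np.round(at_z(T,[470,200],0),3),np.round(at_z(T,[447,223],0),3),np.round(at_z(T,[397,258],0),3))
print(np.round(delta(p,q,[.45,-.32,p[2]],-.0)[0],4))
E
```

```text
[ 0.616 -0.363  0.   ] [ 0.557 -0.304  0.   ] [ 0.468 -0.179  0.   ]
[-0.7553 -0.0995  0.0009 -0.003   0.0009 -0.1136]
```

Request:
{"op": "apply_moves", "data": {"deltas": [[-0.06, -0.01, 0, 0, 0, -0.02, -1], [-0.13, -0.02, 0, 0, 0, -0.04, -1], [-0.2, -0.03, 0, 0, 0, -0.05, -1], [-0.27, -0.04, 0, 0, 0, -0.06, -1], [-0.34, -0.05, 0, 0, 0, -0.07, -1], [-0.41, -0.06, 0, 0, 0, -0.08, -1], [-0.48, -0.07, 0, 0, 0, -0.09, -1], [-0.55, -0.08, 0, 0, 0, -0.1, -1], [-0.62, -0.09, 0, 0, 0, -0.11, -1], [-0.68, -0.1, 0, 0, 0, -0.115, -1], [-0.73, -0.1, 0, 0, 0, -0.115, -1], [-0.755, -0.1, 0, 0, 0, -0.115, -1], [-0.755, -0.1, 0, 0, 0, -0.115, -1], [-0.755, -0.1, 0, 0, 0, -0.115, -1]]}}

```text
t: 10.4
ee_pos: [0.4504, -0.3193, 0.1141]
tool_rot: [-2.22, -2.22, 0.001]
contact_force: [0.6, 0.4, -1.6]
gripper_width: 0.609
grasp_force: 30.0
```

Request:
{"op": "apply_moves", "data": {"deltas": [[0, 0, 0.06, 0, 0, 0, -1], [0, 0, 0.12, 0, 0, 0, -1], [0, 0, 0.18, 0, 0, 0, -1], [0, 0, 0.22, 0, 0, 0, -1], [0, 0, 0.235, 0, 0, 0, -1], [0, 0, 0.24, 0, 0, 0, -1], [0, 0, 0.24, 0, 0, 0, -1]]}}

```text
t: 10.98
ee_pos: [0.4512, -0.3188, -0.005]
tool_rot: [-2.219, -2.223, -0.0]
contact_force: [0.2, -0.4, -2.2]
gripper_width: 0.609
grasp_force: 30.0
```

Request:
{"op": "apply_moves", "data": {"deltas": [[0, 0, 0.004, 0, 0, 0, -1], [0, 0, 0.008, 0, 0, 0, -1], [0, 0, 0.01, 0, 0, 0, -1], [0, 0, 0.01, 0, 0, 0, -1]]}}

```text
t: 11.32
ee_pos: [0.4512, -0.3198, -0.0095]
tool_rot: [2.22, 2.222, 0.001]
contact_force: [0.7, 0.7, -2.6]
gripper_width: 0.604
grasp_force: 30.0
```

Request:
{"op": "apply_moves", "data": {"deltas": [[0, 0, 0.002, 0, 0, 0, -1], [0, 0, 0.004, 0, 0, 0, -1], [0, 0, 0.004, 0, 0, 0, -1]]}}

```text
t: 11.57
ee_pos: [0.4511, -0.32, -0.0113]
tool_rot: [2.22, 2.222, 0.001]
contact_force: [-0.4, 1.8, 4.6]
gripper_width: 0.609
grasp_force: 30.0
```

Request:
{"op": "apply_moves", "data": {"deltas": [[0, 0, 0.002, 0, 0, 0, -1], [0, 0, 0.003, 0, 0, 0, -1], [0, 0, 0.003, 0, 0, 0, -1]]}}

```text
t: 11.82
ee_pos: [0.4512, -0.32, -0.0115]
tool_rot: [2.22, 2.222, 0.003]
contact_force: [-4.2, 4.4, 20.5]
gripper_width: 0.611
grasp_force: 30.1
```

Request:
{"op": "apply_moves", "data": {"deltas": [[0, 0, -0.002, 0, 0, 0, 1], [0, 0, -0.002, 0, 0, 0, 1], [0, 0, -0.002, 0, 0, 0, 1], [0, 0, -0.002, 0, 0, 0, 1], [0, 0, -0.002, 0, 0, 0, 1], [0, 0, -0.002, 0, 0, 0, 1], [0, 0, -0.08, 0, 0, 0, 1], [0, 0, -0.16, 0, 0, 0, 1], [0, 0, -0.24, 0, 0, 0, 1], [0, 0, -0.3, 0, 0, 0, 1], [0, 0, -0.3, 0, 0, 0, 1], [0, 0, -0.3, 0, 0, 0, 1]]}}

```text
t: 12.82
ee_pos: [0.4519, -0.3202, 0.1381]
tool_rot: [2.218, 2.22, 0.003]
contact_force: [-0.2, -0.3, -0.1]
gripper_width: 1.0
grasp_force: 0.0
```

```bash
python3 - <<'E'
from h import *
p,q,s=state();print(s["t"],p,s["gripper_width"],np.round(s["joints"],2))
T=read_camera("top");S=read_camera("side")
a=T["pixels"][180:300,150:460,::-1];b=S["pixels"][120:310,220:400,::-1]
cv2.imwrite("pics/v1.png",np.vstack([cv2.resize(a,(780,302)),np.hstack([cv2.resize(b,(284,298)),np.zeros((298,496,3),np.uint8)])]))
for n,c in(("T",T),("S",S)):
  for k in("knob_grip","bay1","cover_mid","cartridge_a_mid"): print(n,k,[(np.round(d["at"],1).tolist(),round(d["conf"],2)) for d in place_of(c,k)])
E
```

```text
12.8167 [ 0.45185655 -0.32024779  0.13808014] 0.9999573475819642 [ 0.04  0.38  0.63  1.86 -0.26  0.99  0.79]
T knob_grip [([296.7, 227.8], 0.67), ([340.0, 232.6], 0.32)]
T bay1 [([337.1, 233.2], 0.93), ([348.7, 238.2], 0.87), ([328.6, 235.9], 0.62), ([296.0, 163.7], 0.2)]
T cover_mid [([455.0, 265.1], 0.86)]
T cartridge_a_mid [([175.4, 224.7], 0.49)]
S knob_grip [([301.5, 198.4], 0.63), ([323.4, 152.3], 0.43), ([304.9, 202.7], 0.35)]
S bay1 [([306.2, 185.8], 0.98), ([301.8, 173.9], 0.94), ([302.3, 191.1], 0.84), ([299.6, 184.2], 0.6), ([299.2, 196.8], 0.52), ([305.5, 205.8], 0.5)]
S cover_mid [([322.7, 153.7], 0.67)]
S cartridge_a_mid [([297.6, 296.7], 0.51), ([304.3, 182.4], 0.17)]
```

View pics/v1.png

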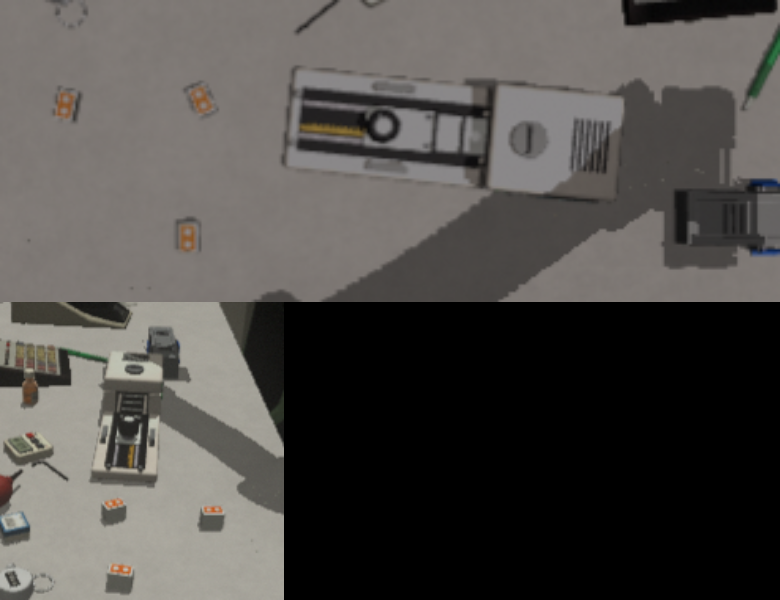

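The crop shows the cover standing on the desk at right (~720,217), and the carriage home with the knob at (381,125). That is top-view pixel (301.4, 229.7), midway between the catches. All three cartridges are upright. Now the precise photometer and knob poses.

```bash
python3 - <<'E'
from h import *
T=read_camera("top");S=read_camera("side")
close=lambda r:cv2.morphologyEx(r.astype(np.uint8),cv2.MORPH_CLOSE,np.ones((25,25)))
LT=[d for d in silhouettes(T,"photometer")];LS=silhouettes(S,"photometer")
print([(d["at"],d["conf"],d["region"].sum()) for d in LT+LS])
bT=max(LT,key=lambda d:d["region"].sum())["region"];bS=max(LS,key=lambda d:d["region"].sum())["region"]
for o in([(T,close(bT))],[(S,close(bS))],[(T,close(bT)),(S,close(bS))]):
    p,i=fit(o,PH,[.53,-.005,-.087],0);print(np.round(p,4),i,"seat",np.round(p[:2]+.0575*np.array([-np.sin(p[2]),np.cos(p[2])]),4))
for d in silhouettes(T,"knob_grip")[:2]: print("knobsil",d["at"],d["conf"],d["region"].sum(),np.round(at_z(T,d["at"],.0635),4))
print("knob px",np.round(at_z(T,[301.4,229.7],.0635),4), np.round(at_z(T,[296.7,227.8],.0515),4))
# dark-blob knob
g=cv2.cvtColor(T["pixels"],cv2.COLOR_RGB2GRAY)[222:238,292:312];print(g)
E
```

```text
[([333.5, 235.0], 0.76, np.int64(5523)), ([304.8, 195.1], 0.75, np.int64(3008))]
[ 0.5282 -0.0026 -0.0904] [0.974] seat [0.5334 0.0547]
[ 0.5294 -0.009  -0.082 ] [0.944] seat [0.5341 0.0483]
[ 0.5287 -0.0039 -0.0934] [0.969 0.93 ] seat [0.534  0.0534]
knobsil [330.1, 234.1] 0.72 5393 [ 0.5232 -0.0048  0.0635]
knobsil [296.5, 229.8] 0.55 149 [0.532  0.0753 0.0635]
knob px [0.5325 0.0636 0.0635] [0.5372 0.0744 0.0515]
[[112 108 108 101  89  84  82  84  88  88 100 104  88  83  65  40  36  32
   31  35]
 [112 111 105  96  97 101  95  79  69  67  76  78  85 102 108 115 114 113
  113 113]
 [ 67  62  55  64  92  92  65  37  31  35  25  23  42  63 105 137 137 137
  137 136]
 [ 28  15  14  68  91  61  25  22  52  60  31  30  31  25  60 113 136 137
  136 137]
 [ 28  16  15  71  84  26  23  31  73  91  82  78  46  34  28  70 118 136
  137 136]
 [ 21  13  12  46  53  21  34  54 101 126 125 124 100  60  32  35  86 127
  137 137]
 [ 16  16  15  17  17  24  42  90 128 137 137 137 130  96  35  25  56 111
  136 137]
 [ 24  15  15  12  12  26  57 108 137 136 137 137 137 110  46  26  47 106
  136 137]
 [ 49  20  24  15  12  27  62 111 137 137 137 137 137 112  51  26  63 115
  136 137]
 [ 73  32  49  46   9  22  46 102 137 137 137 136 130  97  43  27  68 119
  137 137]
 [103  81  66  60  16  23  34  69 107 128 136 125  94  60  33  28  88 131
  136 137]
 [ 98  92  92  96  64  14  28  40  59  80  88  77  50  34  25  58 111 136
  137 136]
 [ 70  71  90 117 104  46  13  22  30  36  37  38  33  20  41  95 131 137
  136 136]
 [110  95  99 131 130  95  34  19  17  21  22  24  43  73 103 128 136 137
  136 137]
 [111  97 106 137 137 128 115 104  76  49  44  70 101 123 131 137 137 136
  137 137]
 [ 67  60  80 110 118 120 128 133 124 117 117 122 131 137 137 137 137 137
  137 136]]
```

```bash
cat >> h.py <<'E'
def Ry(a): 
    y=np.array([np.cos(a),np.sin(a),0]);z=np.array([0,0,-1.]);return R.from_matrix(np.c_[np.cross(y,z),y,z])
def yaw_of(q): y=q.as_matrix()[:,1]; return np.arctan2(y[1],y[0])
def plan(*wp,start=None):
    """wp: (x,y,z,yaw) list; prints the end row of each call in turn"""
    p,q,s=state()
    if start is not None: p,q=np.array(start[:3]),Ry(start[3])
    for w in wp:
        Q=Ry(w[3]);d=np.r_[q.inv().apply(np.array(w[:3])-p)/.5,(q.inv()*Q).as_rotvec()/(np.pi/4)]
        print(np.round(w,3),"->",np.round(d,4).tolist(),"" if np.abs(d).max()<1 else "TOO BIG"); p,q=np.array(w[:3]),Q
E
python3 - <<'E'
from h import *
T=read_camera("top");k=at_z(T,[302.2,229.3],.0635);print(k)
plan((.49,-.19,.138,-.7),(.52,-.06,.138,-1.4),(.5335,.062,.1,-2.1))
E
```

```text
[0.5334485  0.06170852 0.0635    ]
[ 0.49  -0.19   0.138 -0.7  ] -> [0.2596, 0.0786, -0.0029, 0.0001, -0.0, 0.8924] 
[ 0.52  -0.06   0.138 -1.4  ] -> [0.2375, -0.1216, 0.0, 0.0, 0.0, 0.8913] 
[ 0.534  0.062  0.1   -2.1  ] -> [0.0681, -0.2359, 0.076, 0.0, 0.0, 0.8913]
```

Request:
{"op": "apply_moves", "data": {"deltas": [[0.26, 0.079, 0, 0, 0, 0.892, 1], [0.26, 0.079, 0, 0, 0, 0.892, 1], [0.26, 0.079, 0, 0, 0, 0.892, 1], [0.26, 0.079, 0, 0, 0, 0.892, 1], [0.26, 0.079, 0, 0, 0, 0.892, 1], [0.26, 0.079, 0, 0, 0, 0.892, 1], [0.26, 0.079, 0, 0, 0, 0.892, 1]]}}

```text
t: 14.2
ee_pos: [0.4904, -0.189, 0.1365]
tool_rot: [2.85, 1.321, -0.0]
contact_force: [-0.1, -0.9, 0.5]
gripper_width: 0.999
grasp_force: 0.0
```

Request:
{"op": "apply_moves", "data": {"deltas": [[0.238, -0.122, 0, 0, 0, 0.891, 1], [0.238, -0.122, 0, 0, 0, 0.891, 1], [0.238, -0.122, 0, 0, 0, 0.891, 1], [0.238, -0.122, 0, 0, 0, 0.891, 1], [0.238, -0.122, 0, 0, 0, 0.891, 1], [0.238, -0.122, 0, 0, 0, 0.891, 1], [0.238, -0.122, 0, 0, 0, 0.891, 1]]}}

```text
t: 14.78
ee_pos: [0.5201, -0.0592, 0.1364]
tool_rot: [3.13, 0.269, -0.0]
contact_force: [-0.6, -0.1, -0.3]
gripper_width: 1.0
grasp_force: 0.0
```

Request:
{"op": "apply_moves", "data": {"deltas": [[0.068, -0.236, 0.076, 0, 0, 0.891, 1], [0.068, -0.236, 0.076, 0, 0, 0.891, 1], [0.068, -0.236, 0.076, 0, 0, 0.891, 1], [0.068, -0.236, 0.076, 0, 0, 0.891, 1], [0.068, -0.236, 0.076, 0, 0, 0.891, 1], [0.068, -0.236, 0.076, 0, 0, 0.891, 1], [0.068, -0.236, 0.076, 0, 0, 0.891, 1], [0.068, -0.236, 0.076, 0, 0, 0.891, 1]]}}

```text
t: 15.45
ee_pos: [0.5335, 0.0621, 0.0984]
tool_rot: [3.034, -0.812, -0.0]
contact_force: [0.8, -0.4, 0.0]
gripper_width: 0.995
grasp_force: 0.0
```

```bash
python3 - <<'E'
from h import *
p,q,s=state();print(s["t"],p,yaw_of(q),np.round(s["joints"],2))
plan((.5335,.062,.012,-2.1))
S=read_camera("side");a=S["pixels"][130:240,255:355,::-1]
print([(np.round(d["at"],1),round(d["conf"],2)) for d in place_of(S,"knob_grip")])
E
```

```text
15.45 [0.53348291 0.06207357 0.09844963] -2.093653793126307 [-0.97  0.55  1.07  1.95 -0.58  0.99 -1.72]
[ 0.534  0.062  0.012 -2.1  ] -> [0.0001, 0.0, 0.1729, 0.0006, 0.0, 0.0081] 
[(array([301.4, 198.2]), 0.53), (array([303. , 196.6]), 0.44)]
```

Request:
{"op": "apply_moves", "data": {"deltas": [[0, 0, 0.06, 0, 0, 0, 1], [0, 0, 0.12, 0, 0, 0, 0.4], [0, 0, 0.16, 0, 0, 0, 0.4], [0, 0, 0.173, 0, 0, 0, 0.2], [0, 0, 0.173, 0, 0, 0, 0.2], [0, 0, 0.173, 0, 0, 0, -1], [0, 0, 0.173, 0, 0, 0, -1], [0, 0, 0.173, 0, 0, 0, -1], [0, 0, 0.173, 0, 0, 0, -1], [0, 0, 0.173, 0, 0, 0, -1], [0, 0, 0.173, 0, 0, 0, -1], [0, 0, 0.173, 0, 0, 0, -1], [0, 0, 0.173, 0, 0, 0, -1], [0, 0, 0.173, 0, 0, 0, -1]], "squeeze": 25}}

```text
t: 16.72
ee_pos: [0.5343, 0.0632, 0.0127]
tool_rot: [-3.031, 0.82, -0.002]
contact_force: [0.3, 1.4, 6.3]
gripper_width: 0.352
grasp_force: 25.0
```

```bash
python3 - <<'E'
from h import *
p,q,s=state();print(s["t"],p,yaw_of(q),s["gripper_width"]*88,s["grasp_force"],s["contact_force"])
e=np.array([np.sin(.09),np.cos(.09)]); k=np.array([p[0],p[1]]);a=-2.1
w=[]
for i in range(5):
    a+=.76; k=k+.021*.76*e; w.append((*k,p[2],a))
plan(*w,start=(*p,-2.1))
E
```

```text
16.7167 [0.53427864 0.06319177 0.01267773] -2.0989167776091433 30.984982333114836 25.00198283465579 [0.30445772 1.38244745 6.31590097]
[ 0.536  0.079  0.013 -1.34 ] -> [-0.0136, -0.0289, 0.0, 0.0, 0.0, -0.9677] 
[ 0.537  0.095  0.013 -0.58 ] -> [0.0101, -0.0303, 0.0, 0.0, 0.0, -0.9677] 
[0.539 0.111 0.013 0.18 ] -> [0.0282, -0.015, 0.0, 0.0, 0.0, -0.9677] 
[0.54  0.127 0.013 0.94 ] -> [0.0308, 0.0085, 0.0, 0.0, 0.0, -0.9677] 
[0.541 0.143 0.013 1.7  ] -> [0.0164, 0.0274, 0.0, 0.0, 0.0, -0.9677]
```

The grip reads 31 mm, which fits the 32 mm knob. Wind the first 0.76 rad.

Request:
{"op": "apply_moves", "data": {"deltas": [[-0.0017, -0.0036, 0, 0, 0, -0.121, -1], [-0.0034, -0.0072, 0, 0, 0, -0.242, -1], [-0.0051, -0.0108, 0, 0, 0, -0.363, -1], [-0.0068, -0.0144, 0, 0, 0, -0.484, -1], [-0.0085, -0.018, 0, 0, 0, -0.605, -1], [-0.0102, -0.0217, 0, 0, 0, -0.726, -1], [-0.0119, -0.0253, 0, 0, 0, -0.847, -1], [-0.0136, -0.0289, 0, 0, 0, -0.968, -1], [-0.0136, -0.0289, 0, 0, 0, -0.968, -1]]}}

```text
t: 17.47
ee_pos: [0.5357, 0.0799, 0.0127]
tool_rot: [-3.118, -0.371, -0.003]
contact_force: [1.2, 3.1, 5.5]
gripper_width: 0.349
grasp_force: 25.0
```

```bash
python3 - <<'E'
from h import *
p,q,s=state();print(s["t"],p,yaw_of(q),s["gripper_width"]*88,s["grasp_force"],s["contact_force"],s["ft_torque"],np.round(s["joints"],2))
T=read_camera("top");S=read_camera("side")
for n,c in(("T",T),("S",S)): print(n,[(np.round(d["at"],1),round(d["conf"],2)) for d in place_of(c,"bay1")])
E
```

```text
17.4667 [0.53570977 0.07993844 0.01269893] -1.333794324031054 30.70862315060753 25.000292875338346 [1.166523   3.10901398 5.46102245] [0.80120552 0.00666512 0.07384424] [-0.78  0.58  0.73  1.99 -0.56  0.77 -1.05]
T [(array([354.1, 235. ]), 0.67), (array([322.3, 233.4]), 0.66), (array([334.3, 232.4]), 0.55), (array([341.6, 237.6]), 0.42)]
S [(array([301.2, 192.5]), 0.64), (array([301.2, 190.2]), 0.63)]
```

Request:
{"op": "apply_moves", "data": {"deltas": [[0.0013, -0.0038, 0, 0, 0, -0.121, -1], [0.0025, -0.0076, 0, 0, 0, -0.242, -1], [0.0038, -0.0114, 0, 0, 0, -0.363, -1], [0.005, -0.0152, 0, 0, 0, -0.484, -1], [0.0063, -0.019, 0, 0, 0, -0.605, -1], [0.0076, -0.0227, 0, 0, 0, -0.726, -1], [0.0088, -0.0265, 0, 0, 0, -0.847, -1], [0.0101, -0.0303, 0, 0, 0, -0.968, -1]]}}

```text
t: 18.33
ee_pos: [0.5367, 0.096, 0.0126]
tool_rot: [-2.761, -1.497, -0.002]
contact_force: [-1.7, 5.6, 8.0]
gripper_width: 0.354
grasp_force: 25.0
```

Request:
{"op": "apply_moves", "data": {"deltas": [[0.0035, -0.0019, 0, 0, 0, -0.121, -1], [0.007, -0.0038, 0, 0, 0, -0.242, -1], [0.0106, -0.0056, 0, 0, 0, -0.363, -1], [0.0141, -0.0075, 0, 0, 0, -0.484, -1], [0.0176, -0.0094, 0, 0, 0, -0.605, -1], [0.0211, -0.0113, 0, 0, 0, -0.726, -1], [0.0247, -0.0131, 0, 0, 0, -0.847, -1], [0.0282, -0.015, 0, 0, 0, -0.968, -1]]}}

```text
t: 19.0
ee_pos: [0.5374, 0.1121, 0.0126]
tool_rot: [-2.008, -2.414, -0.002]
contact_force: [-3.7, 5.1, 9.8]
gripper_width: 0.348
grasp_force: 25.0
```

```bash
python3 - <<'E'
from h import *
p,q,s=state();print(s["t"],p,yaw_of(q),s["gripper_width"]*88,s["grasp_force"],s["contact_force"],s["ft_torque"],np.round(s["joints"],2))
E
```

```text
19.0 [0.53738018 0.11208991 0.01259402] 0.1832311900967547 30.62287983426794 25.000647401902825 [-3.70312449  5.14397177  9.84420529] [ 1.26710301  0.87973561 -0.18449822] [-0.54  0.51  0.32  1.96 -0.24  0.71  0.11]
```

Request:
{"op": "apply_moves", "data": {"deltas": [[0.0039, 0.0011, 0, 0, 0, -0.121, -1], [0.0077, 0.0021, 0, 0, 0, -0.242, -1], [0.0116, 0.0032, 0, 0, 0, -0.363, -1], [0.0154, 0.0043, 0, 0, 0, -0.484, -1], [0.0193, 0.0053, 0, 0, 0, -0.605, -1], [0.0231, 0.0064, 0, 0, 0, -0.726, -1], [0.027, 0.0074, 0, 0, 0, -0.847, -1], [0.0308, 0.0085, 0, 0, 0, -0.968, -1]]}}

```text
t: 19.67
ee_pos: [0.5382, 0.1277, 0.0125]
tool_rot: [-0.969, -2.987, -0.001]
contact_force: [-5.4, 3.7, 12.1]
gripper_width: 0.349
grasp_force: 25.0
```

Request:
{"op": "apply_moves", "data": {"deltas": [[0.0021, 0.0034, 0, 0, 0, -0.121, -1], [0.0041, 0.0069, 0, 0, 0, -0.242, -1], [0.0062, 0.0103, 0, 0, 0, -0.363, -1], [0.0082, 0.0137, 0, 0, 0, -0.484, -1], [0.0103, 0.0171, 0, 0, 0, -0.605, -1], [0.0123, 0.0206, 0, 0, 0, -0.726, -1], [0.0144, 0.024, 0, 0, 0, -0.847, -1], [0.0164, 0.0274, 0, 0, 0, -0.968, -1], [0.0164, 0.0274, 0, 0, 0, -0.968, -1]]}}

```text
t: 20.42
ee_pos: [0.5395, 0.1383, 0.0119]
tool_rot: [0.205, -3.132, 0.006]
contact_force: [-3.9, -6.6, 11.3]
gripper_width: 0.353
grasp_force: 25.0
```

```bash
python3 - <<'E'
from h import *
p,q,s=state();print(s["t"],p,yaw_of(q),s["gripper_width"]*88,s["grasp_force"],s["contact_force"],s["ft_torque"],np.round(s["joints"],2))
plan((p[0]+.0003,p[1]+.0035,p[2],1.88),start=(*p,1.7))
E
```

```text
20.4167 [0.53953533 0.13834101 0.01185093] 1.7018185956785081 31.04427103736385 25.00095780211268 [-3.93647646 -6.58356017 11.3248678 ] [-1.49415576  0.86970401 -0.01981135] [-0.28  0.51 -0.07  1.91  0.06  0.73  1.31]
[0.54  0.142 0.012 1.88 ] -> [-0.0015, 0.0069, 0.0, 0.0, 0.0, -0.2292]
```

Request:
{"op": "apply_moves", "data": {"deltas": [[-0.0005, 0.0023, 0, 0, 0, -0.1, -1], [-0.001, 0.0046, 0, 0, 0, -0.2, -1], [-0.0015, 0.007, 0, 0, 0, -0.3, -1], [-0.002, 0.009, 0, 0, 0, -0.4, -1], [-0.002, 0.009, 0, 0, 0, -0.45, -1], [-0.002, 0.009, 0, 0, 0, -0.45, -1]], "squeeze": 35}}

```text
t: 20.92
ee_pos: [0.5403, 0.1388, 0.0112]
tool_rot: [0.743, -3.047, 0.011]
contact_force: [0.4, -15.3, 7.4]
gripper_width: 0.352
grasp_force: 35.0
```

```bash
python3 - <<'E'
from h import *
p,q,s=state();print(s["t"],p,yaw_of(q),s["gripper_width"]*88,s["grasp_force"],s["contact_force"],s["ft_torque"],np.round(s["joints"],2))
E
```

```text
20.9167 [0.54031676 0.13880206 0.01119477] 2.04912502740659 30.955014553611605 34.999679792672396 [  0.43449334 -15.30995302   7.37152676] [-3.43555595  0.21212093 -0.07332538] [-0.22  0.51 -0.16  1.91  0.13  0.74  1.59]
```

Request:
{"op": "apply_moves", "data": {"deltas": [[0, 0, 0, 0, 0, 0, 0.4], [0, 0, 0, 0, 0, 0, 0.4], [0, 0, 0, 0, 0, 0, 0.4], [0, 0, 0, 0, 0, 0, 0.4], [0, 0, 0, 0, 0, 0, 0.4], [0, 0, -0.08, 0, 0, 0, 0.4], [0, 0, -0.16, 0, 0, 0, 0.4], [0, 0, -0.24, 0, 0, 0, 0.4], [0, 0, -0.24, 0, 0, 0, 0.4]]}}

```text
t: 21.67
ee_pos: [0.5451, 0.1488, 0.1397]
tool_rot: [-0.751, 3.039, 0.002]
contact_force: [0.8, 0.9, 0.8]
gripper_width: 0.701
grasp_force: 0.0
```

```bash
python3 - <<'E'
from h import *
p,q,s=state();print(s["t"],p,yaw_of(q),s["gripper_width"]*88)
plan((.40,.32,.14,1.4))
E
```

```text
21.6667 [0.54514197 0.14883571 0.13966357] 2.0554671390351564 61.645273754480954
[0.4  0.32 0.14 1.4 ] -> [0.0973, 0.4381, -0.0025, 0.0026, 0.0145, 0.8346]
```

Request:
{"op": "apply_moves", "data": {"deltas": [[0.097, 0.438, 0, 0, 0, 0.83, 0.4], [0.097, 0.438, 0, 0, 0, 0.83, 0.4], [0.097, 0.438, 0, 0, 0, 0.83, 0.4], [0.097, 0.438, 0, 0, 0, 0.83, 0.4], [0.097, 0.438, 0, 0, 0, 0.83, 0.4], [0.097, 0.438, 0, 0, 0, 0.83, 0.4], [0.097, 0.438, 0, 0, 0, 0.83, 0.4], [0.097, 0.438, 0, 0, 0, 0.83, 0.4]]}}

```text
t: 22.33
ee_pos: [0.3944, 0.32, 0.132]
tool_rot: [-0.254, -3.131, -0.001]
contact_force: [0.1, -0.2, -0.0]
gripper_width: 0.698
grasp_force: 0.0
```

```bash
python3 - <<'E'
from h import *
p,q,s=state();print(s["t"],p,yaw_of(q))
T=read_camera("top");S=read_camera("side")
a=cv2.resize(T["pixels"][195:275,160:410,::-1],(780,250),interpolation=cv2.INTER_CUBIC);b=cv2.resize(S["pixels"][140:270,220:400,::-1],(470,340),interpolation=cv2.INTER_CUBIC)
cv2.imwrite("pics/v2.png",cv2.convertScaleAbs(np.vstack([a,np.hstack([b,np.zeros((340,310,3),np.uint8)])]),alpha=1.4))
for n,c in(("T",T),("S",S)):
  for k in("knob_grip","bay1","cartridge_a_mid"): print(n,k,[(np.round(d["at"],1).tolist(),round(d["conf"],2)) for d in place_of(c,k)])
for d in place_of(T,"bay1"): print(np.round(at_z(T,d["at"],.0415),4))
for d in place_of(T,"knob_grip"): print(np.round(at_z(T,d["at"],.0515),4))
print(cv2.cvtColor(T["pixels"],cv2.COLOR_RGB2GRAY)[216:236,255:284])
E
```

```text
22.3333 [0.39437508 0.31995601 0.13199983] 1.4087906260279799
T knob_grip [([267.5, 227.0], 0.68)]
T bay1 [([298.5, 229.8], 0.84), ([308.5, 230.0], 0.81), ([327.1, 232.2], 0.79)]
T cartridge_a_mid [([304.0, 232.3], 0.7), ([175.2, 222.9], 0.59)]
S knob_grip [([301.0, 214.1], 0.61)]
S bay1 [([299.8, 204.4], 0.96), ([302.9, 188.8], 0.85), ([299.4, 198.9], 0.75), ([304.6, 196.1], 0.57)]
S cartridge_a_mid [([297.5, 294.2], 0.83)]
[0.5327 0.0696 0.0415]
[0.5327 0.0454 0.0415]
[5.281e-01 3.000e-04 4.150e-02]
[0.5379 0.1447 0.0515]
[[127 126 126 126 126 126 126 125 125 109  69  68  85 105 107  72  34  34
   35  35  34  34  34  41  46  46  53  67  77]
 [126 125 126 127 127 127 127 125 126 108  71  70  90 112 102  60  35  35
   35  35  35  35  34  35  35  34  35  34  35]
 [126 125 126 128 127 128 127 114  96  88  82  90  84  83  73  41  27  35
   34  35  35  34  35  34  34  35  35  35  37]
 [125 125 126 127 128 128 115  88  74  74  91 105  95  89  93 104 117 119
  108  92  92  82  57  39  37  33  32  36  36]
 [124 125 125 126 128 127 108  74  73  74  93 110 100  84  74  78  88  90
   92 111 13
[... 1150 characters left out ...]
109  74  70  79  80  36  28  40  61  76  70  61
   69  61  18  59 116 142 142 143 143 142 142]
 [126 127 127 127 125 126 109  76  70  99 113  60  24  23  29  35  37  33
   34  32  57 108 136 142 142 143 142 142 142]
 [126 126 126 127 126 126 109  76  72 107 136 122  94  29  23  19  23  21
   15  78 123 136 142 143 143 143 143 143 142]
 [126 126 126 126 126 125 121  99  70 105 143 143 133 119 106  87  89 103
  116 128 142 142 142 142 142 142 142 143 142]
 [126 126 126 125 126 126 126 110  67  84 113 125 140 136 128 131 132 137
  142 142 143 142 142 143 142 142 143 142 143]
 [127 127 127 126 125 126 127 109  68  79 103 113 118  99  83  92  91  91
   93  95 106 119 122 132 142 142 142 142 143]]
```

View pics/v2.png

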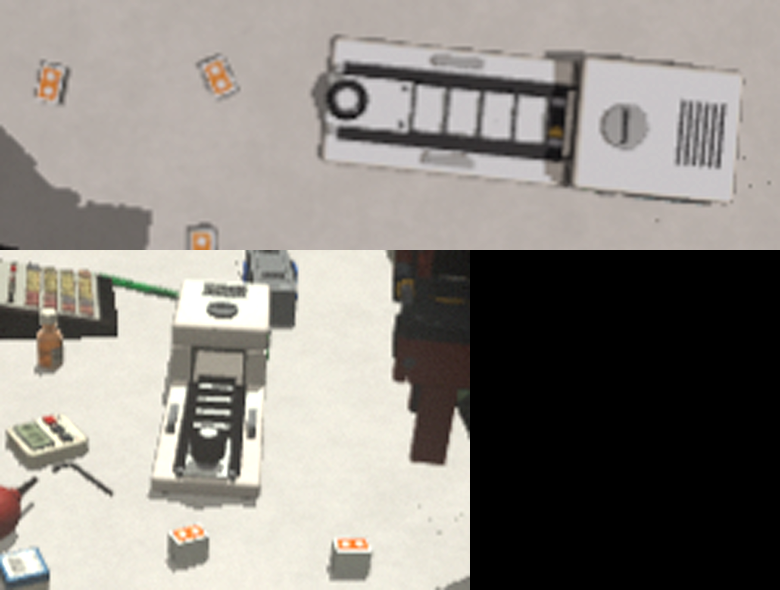

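The crop shows the carriage out: the knob at (348,98) overhangs the end, and all four empty bays (412–548) are clear of the head. Measured travel is only about 75 mm, but it ended hard against something. I regrip square to centre the knob and test whether it turns any further.

```bash
python3 - <<'E'
from h import *
T=read_camera("top");print(np.round(at_z(T,[270.7,226.3],.0635),4))
plan((.540,.1388,.10,1.48),(.540,.1388,.012,1.48))
E
```

```text
[0.5393 0.1369 0.0635]
[0.54  0.139 0.1   1.48 ] -> [-0.3431, -0.3046, 0.0641, 0.0001, 0.0, -0.0981] 
[0.54  0.139 0.012 1.48 ] -> [0.0, 0.0, 0.176, 0.0, 0.0, 0.0]
```

Request:
{"op": "apply_moves", "data": {"deltas": [[-0.343, -0.305, 0, 0, 0, -0.098, 0.4], [-0.343, -0.305, 0, 0, 0, -0.098, 0.4], [-0.343, -0.305, 0, 0, 0, -0.098, 0.4], [-0.343, -0.305, 0, 0, 0, -0.098, 0.4], [-0.343, -0.305, 0, 0, 0, -0.098, 0.4], [-0.343, -0.305, 0.064, 0, 0, -0.098, 0.4], [-0.343, -0.305, 0.064, 0, 0, -0.098, 0.4], [-0.343, -0.305, 0.064, 0, 0, -0.098, 0.4]]}}

```text
t: 23.55
ee_pos: [0.5391, 0.1372, 0.0985]
tool_rot: [-0.146, -3.135, 0.002]
contact_force: [0.5, 0.1, 0.8]
gripper_width: 0.701
grasp_force: 0.0
```

Request:
{"op": "apply_moves", "data": {"deltas": [[0, 0, 0.06, 0, 0, 0, 0.4], [0, 0, 0.12, 0, 0, 0, 0.4], [0, 0, 0.165, 0, 0, 0, 0.2], [0, 0, 0.176, 0, 0, 0, 0.2], [0, 0, 0.176, 0, 0, 0, 0.2], [0, 0, 0.176, 0, 0, 0, -1], [0, 0, 0.176, 0, 0, 0, -1], [0, 0, 0.176, 0, 0, 0, -1], [0, 0, 0.176, 0, 0, 0, -1], [0, 0, 0.176, 0, 0, 0, -1], [0, 0, 0.176, 0, 0, 0, -1], [0, 0, 0.176, 0, 0, 0, -1], [0, 0, 0.176, 0, 0, 0, -1], [0, 0, 0.176, 0, 0, 0, -1]], "squeeze": 40}}

```text
t: 24.72
ee_pos: [0.5408, 0.1383, 0.0136]
tool_rot: [0.143, 3.136, -0.0]
contact_force: [-2.0, -3.4, 6.4]
gripper_width: 0.348
grasp_force: 40.0
```

Request:
{"op": "apply_moves", "data": {"deltas": [[0, 0, 0, 0, 0, -0.1, -1], [0, 0, 0, 0, 0, -0.2, -1], [0, 0, 0, 0, 0, -0.3, -1], [0, 0, 0, 0, 0, -0.4, -1], [0, 0, 0, 0, 0, -0.4, -1], [0, 0, 0, 0, 0, -0.4, -1]]}}

```text
t: 25.22
ee_pos: [0.5414, 0.1388, 0.0133]
tool_rot: [-0.345, 3.119, 0.001]
contact_force: [1.7, -1.3, 6.5]
gripper_width: 0.346
grasp_force: 40.0
```

```bash
python3 - <<'E'
from h import *
p,q,s=state();print(s["t"],p,yaw_of(q),s["gripper_width"]*88,s["contact_force"],s["ft_torque"])
E
```

```text
25.2167 [0.54140082 0.13884381 0.01332434] 1.7912328287652997 30.42959189424457 [ 1.66808836 -1.27593304  6.51729037] [-0.340418   -0.48323193 -0.30285248]
```

Turning 0.31 rad more moved nothing and the torque rose to 0.30 N m, so the carriage is at its outer stop. The knob centre is at y ≈ 0.1385. Release, raise and measure the bays and cartridges.

Request:
{"op": "apply_moves", "data": {"deltas": [[0, 0, 0, 0, 0, 0.3, 0.4], [0, 0, 0, 0, 0, 0.3, 0.4], [0, 0, 0, 0, 0, 0.3, 0.4], [0, 0, 0, 0, 0, 0.3, 0.4], [0, 0, 0, 0, 0, 0.3, 0.4], [0, 0, -0.08, 0, 0, 0.3, 0.4], [0, 0, -0.16, 0, 0, 0.3, 1], [0, 0, -0.24, 0, 0, 0.3, 1], [0, 0, -0.24, 0, 0, 0.3, 1]]}}

```text
t: 25.97
ee_pos: [0.5439, 0.1404, 0.1396]
tool_rot: [0.015, 3.131, 0.005]
contact_force: [0.8, -1.0, 0.2]
gripper_width: 0.888
grasp_force: 0.0
```

```bash
cat >> h.py <<'E'
def carts(T):
    """orange foil on top (z=26 mm) in the top view -> (px, xyz, long-axis yaw)"""
    hsv=cv2.cvtColor(T["pixels"],cv2.COLOR_RGB2HSV)
    m=((hsv[...,0]>3)&(hsv[...,0]<22)&(hsv[...,1]>90)&(hsv[...,2]>70)).astype(np.uint8)
    m=cv2.dilate(m,np.ones((3,3)))
    n,l,st,ce=cv2.connectedComponentsWithStats(m);out=[]
    for i in range(1,n):
        if 20<st[i,4]<160 and 150<ce[i][0]<345 and 195<ce[i][1]<300:
            ys,xs=np.nonzero(l==i); w=T["pixels"][ys,xs].astype(float); w=np.clip(w[:,0]-w[:,2],0,None)
            P=np.array([at_z(T,(x,y),.026)[:2] for x,y in zip(xs,ys)]);c=(P*w[:,None]).sum(0)/w.sum()
            C=np.cov(P.T,aweights=w);e,v=np.linalg.eigh(C);a=np.arctan2(v[1,1],v[0,1])
            out.append((ce[i],c,a,np.sqrt(e)*1000,st[i,4]))
    return out
E
python3 - <<'E'
from h import *
p,q,s=state();print(s["t"],p,yaw_of(q))
T=read_camera("top")
for c in carts(T): print([np.round(x,4).tolist() for x in c])
g=cv2.cvtColor(T["pixels"],cv2.COLOR_RGB2GRAY)
# profile along carriage axis
for off in(-.008,.008):
    ys=np.arange(-.03,.11,.0015);u=[proj(T,[.534+off+(y-.0535)*.085,y,.0375]) for y in ys]
    v=cv2.remap(g.astype(np.float32),np.array([[a[0] for a in u]],np.float32),np.array([[a[1] for a in u]],np.float32),cv2.INTER_CUBIC)[0]
    print(off,[(round(y,4),int(a)) for y,a in zip(ys,v)])
E
```

```text
25.9667 [0.54394182 0.14041411 0.13960731] 1.5611194725629178
[[175.4615, 221.3516], [0.5485, 0.3731], 2.9528, [4.791, 7.3019], 91]
[[224.3196, 274.1753], [0.4216, 0.2489], -3.1076, [4.8118, 7.5898], 97]
-0.008 [(np.float64(-0.03), 43), (np.float64(-0.0285), 53), (np.float64(-0.027), 56), (np.float64(-0.0255), 56), (np.float64(-0.024), 52), (np.float64(-0.0225), 47), (np.float64(-0.021), 43), (np.float64(-0.0195), 45), (np.float64(-0.018), 63), (np.float64(-0.0165), 94), (np.float64(-0.015), 121), (np.float64(-0.0135), 143), (np.float64(-0.012), 149), (np.float64(-0.0105), 150), (np.float64(-0.009), 149), (np.float64(-0.0075), 149), (np.float64(-0.006), 148), (np.float64(-0.0045), 147), (np.float64(-0.003), 147), (np.float64(-0.0015), 148), (np.float64(0.0), 149), (np.float64(0.0015), 153), (np.float64(0.003), 144), (np.float64(0.0045), 124), (np.float64(0.006), 86), (np.float64(0.0075), 68), (np.float64(0.009), 97), (np.float64(0.0105), 134), (np.float64(0.012), 148), (np.float64(0.0135), 152), (np.float64(0.015), 149), (np.float64(0.0165), 149), (np.float64(0.018), 147), (np.float6
[... 3299 characters left out ...]
0.069), 67), (np.float64(0.0705), 66), (np.float64(0.072), 65), (np.float64(0.0735), 65), (np.float64(0.075), 64), (np.float64(0.0765), 63), (np.float64(0.078), 63), (np.float64(0.0795), 62), (np.float64(0.081), 61), (np.float64(0.0825), 61), (np.float64(0.084), 54), (np.float64(0.0855), 46), (np.float64(0.087), 41), (np.float64(0.0885), 39), (np.float64(0.09), 42), (np.float64(0.0915), 43), (np.float64(0.093), 43), (np.float64(0.0945), 43), (np.float64(0.096), 44), (np.float64(0.0975), 45), (np.float64(0.099), 45), (np.float64(0.1005), 45), (np.float64(0.102), 45), (np.float64(0.1035), 45), (np.float64(0.105), 46), (np.float64(0.1065), 46), (np.float64(0.108), 45), (np.float64(0.1095), 45)]
```

The profile puts the bay1/bay2 wall at vision y = 0.0065. Adding the 1.6 mm camera offset gives 0.0081, which matches the knob-based 0.0082. Bay y centres are therefore -0.005, 0.0214, 0.0478 and 0.0742. First cartridge: the near one.

```bash
python3 - <<'E'
from h import *
plan((.422,.2505,.10,1.6),(.422,.2505,-.023,1.6),(.422,.2505,-.023,.82),(.422,.2505,-.023,.04))
E
```

```text
[0.422 0.25  0.1   1.6  ] -> [0.2438, 0.2186, 0.0713, 0.0029, 0.0097, -0.0496] 
[ 0.422  0.25  -0.023  1.6  ] -> [0.0, 0.0, 0.246, 0.0, 0.0, 0.0] 
[ 0.422  0.25  -0.023  0.82 ] -> [0.0, 0.0, 0.0, 0.0, 0.0, 0.9931] 
[ 0.422  0.25  -0.023  0.04 ] -> [0.0, 0.0, 0.0, 0.0, 0.0, 0.9931]
```

Request:
{"op": "apply_moves", "data": {"deltas": [[0.244, 0.219, 0, 0, 0, -0.05, 1], [0.244, 0.219, 0, 0, 0, -0.05, 1], [0.244, 0.219, 0, 0, 0, -0.05, 1], [0.244, 0.219, 0, 0, 0, -0.05, 1], [0.244, 0.219, 0.07, 0, 0, -0.05, 1], [0.244, 0.219, 0.07, 0, 0, -0.05, 1], [0.244, 0.219, 0.07, 0, 0, -0.05, 1], [0.244, 0.219, 0.07, 0, 0, -0.05, 1]]}}

```text
t: 26.68
ee_pos: [0.4197, 0.2487, 0.097]
tool_rot: [0.041, -3.14, 0.002]
contact_force: [-0.6, 0.4, 0.8]
gripper_width: 1.001
grasp_force: 0.0
```

```bash
python3 - <<'E'
from h import *
p,q,s=state();print(s["t"],p,yaw_of(q),np.round(s["joints"],2))
plan((.422,.2505,-.021,1.6))
T=read_camera("top");S=read_camera("side")
for c in carts(T): print([np.round(x,4).tolist() for x in c])
a=cv2.resize(S["pixels"][200:320,260:420,::-1],None,fx=4,fy=4,interpolation=cv2.INTER_CUBIC)
cv2.imwrite("pics/v3.png",a)
E
```

```text
26.6833 [0.41965813 0.24873001 0.09700676] 1.5972213884115436 [-0.48  0.29 -0.18  2.01  0.07  0.85  0.89]
[ 0.422  0.25  -0.021  1.6  ] -> [-0.005, 0.0037, 0.236, -0.0015, -0.0013, -0.0035] 
[[229.4719, 219.3933], [0.5557, 0.239], -2.7204, [4.7904, 7.2749], 89]
[[175.4891, 221.413], [0.5484, 0.3731], 2.9763, [4.8198, 7.3392], 92]
[[228.5638, 271.1809], [0.429, 0.2383], -2.6464, [4.3552, 9.3181], 94]
```

View pics/v3.png

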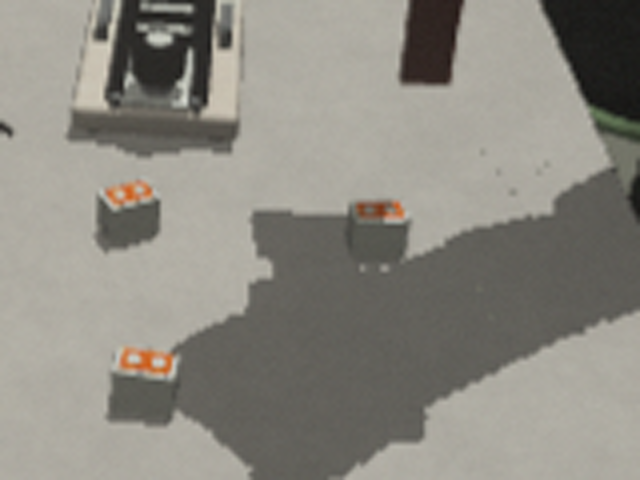

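```bash
python3 - <<'E'
from h import *
S=read_camera("side")
for b in(0,.02,.034): print(b,np.round(proj(S,[.42,.2487+.05,.097+b]),1),np.round(proj(S,[.42,.2487-.05,.097+b]),1))
print(np.round(proj(S,[.422,.2505,.026]),1), "cart top in crop (378,210)->",[260+378/4,200+210/4])
E
```

```text
0 [363.3 237.3] [356.2 211.1]
0.02 [364.5 228.8] [357.2 203.1]
0.034 [365.3 222.7] [357.9 197.4]
[355.1 251.8] cart top in crop (378,210)-> [354.5, 252.5]
```

The crop shows the near fingertip at (430,82), which fits the z bias of about 0.036 m, and cartridge C in the hand's shadow at (378,230). I lower, square it across its short side, turn 90°, and grip across its long side.

Request:
{"op": "apply_moves", "data": {"deltas": [[-0.005, 0.004, 0.07, 0, 0, 0, 1], [-0.005, 0.004, 0.14, 0, 0, 0, 1], [-0.005, 0.004, 0.2, 0, 0, 0, 1], [-0.005, 0.004, 0.23, 0, 0, 0, 1], [-0.005, 0.004, 0.242, 0, 0, 0, 0.5], [-0.005, 0.004, 0.242, 0, 0, 0, 0], [-0.005, 0.004, 0.242, 0, 0, 0, 0]], "squeeze": 8}}

```text
t: 27.42
ee_pos: [0.4224, 0.2521, -0.0232]
tool_rot: [-0.042, 3.14, 0.001]
contact_force: [-0.3, -0.4, -0.0]
gripper_width: 0.815
grasp_force: 0.0
```

Request:
{"op": "apply_moves", "data": {"deltas": [[0, 0, 0, 0, 0, 0, -0.2], [0, 0, 0, 0, 0, 0, -1], [0, 0, 0, 0, 0, 0, -1], [0, 0, 0, 0, 0, 0, -1], [0, 0, 0, 0, 0, 0, -1], [0, 0, 0, 0, 0, 0, -1], [0, 0, 0, 0, 0, 0, -1], [0, 0, 0, 0, 0, 0, -1], [0, 0, 0, 0, 0, 0, -1], [0, 0, 0, 0, 0, 0, -1], [0, 0, 0, 0, 0, 0, -1]]}}

```text
t: 28.33
ee_pos: [0.4215, 0.252, -0.0239]
tool_rot: [0.043, -3.141, 0.0]
contact_force: [-1.6, -0.3, 1.3]
gripper_width: 0.211
grasp_force: 8.0
```

```bash
python3 - <<'E'
from h import *
p,q,s=state();print(s["t"],p,yaw_of(q),s["gripper_width"]*88,s["grasp_force"],s["contact_force"])
E
```

```text
28.3333 [ 0.42148514  0.25197776 -0.02394382] 1.5984193057773934 18.554889450338493 8.00010770559311 [-1.60668414 -0.3208754   1.32593824]
```

Request:
{"op": "apply_moves", "data": {"deltas": [[0, 0, 0, 0, 0, 0, 0.4], [0, 0, 0, 0, 0, 0, 0.4], [0, 0, 0, 0, 0, 0, 0.4], [0, 0, 0, 0, 0, 0, 0.4], [0, 0, 0, 0, 0, 0, 0.4], [0, 0, 0, 0, 0, 0, 0.4], [0, 0, 0, 0, 0, 0, 0.4], [0, 0, 0, 0, 0, 1, 0.4], [0, 0, 0, 0, 0, 1, 0.4], [0, 0, 0, 0, 0, 1, 0.4], [0, 0, 0, 0, 0, 1, 0.4], [0, 0, 0, 0, 0, 1, 0.4], [0, 0, 0, 0, 0, 1, 0.4], [0, 0, 0, 0, 0, 1, 0.4]]}}

```text
t: 29.5
ee_pos: [0.4215, 0.2522, -0.0239]
tool_rot: [1.172, 2.914, 0.0]
contact_force: [0.7, 1.3, -0.1]
gripper_width: 0.697
grasp_force: 0.0
```

Request:
{"op": "apply_moves", "data": {"deltas": [[0, 0, 0, 0, 0, 1, 0.4], [0, 0, 0, 0, 0, 1, 0.4], [0, 0, 0, 0, 0, 1, 0.4], [0, 0, 0, 0, 0, 1, 0.4], [0, 0, 0, 0, 0, 1, 0.4], [0, 0, 0, 0, 0, 1, 0.4], [0, 0, 0, 0, 0, 1, 0.4], [0, 0, 0, 0, 0, 1, 0.4], [0, 0, 0, 0, 0, 1, -1], [0, 0, 0, 0, 0, 1, -1], [0, 0, 0, 0, 0, 1, -1], [0, 0, 0, 0, 0, 1, -1], [0, 0, 0, 0, 0, 1, -1], [0, 0, 0, 0, 0, 1, -1], [0, 0, 0, 0, 0, 1, -1], [0, 0, 0, 0, 0, 1, -1]], "squeeze": 12}}

```text
t: 30.83
ee_pos: [0.4216, 0.2519, -0.0239]
tool_rot: [2.191, 2.252, 0.0]
contact_force: [0.5, -0.3, 0.4]
gripper_width: 0.342
grasp_force: 12.0
```

```bash
python3 - <<'E'
from h import *
p,q,s=state();print(s["t"],p,yaw_of(q),s["gripper_width"]*88,s["grasp_force"],s["contact_force"],np.round(s["joints"],2))
print("bay x axis"); a=-.085
# bays
for n,y in(("b1",-.005),("b2",.0214),("b3",.0478)): print(n,.534+(y-.0535)*.085,y)
plan((p[0],p[1],.07,yaw_of(q)),(.5292,-.005,.07,-.085))
E
```

```text
30.8333 [ 0.42156063  0.2519482  -0.0239379 ] 0.02760794876962994 30.076021181742377 11.999968886375427 [ 0.46631951 -0.32193123  0.36889899] [-0.85  0.49  0.26  2.11 -0.23  0.57 -0.39]
bay x axis
b1 0.5290275 -0.005
b2 0.5312715 0.0214
b3 0.5335155 0.0478
[0.422 0.252 0.07  0.028] -> [0.0, 0.0, -0.1879, 0.0001, -0.0, 0.0] 
[ 0.529 -0.005  0.07  -0.085] -> [-0.5196, 0.201, 0.0, 0.0, 0.0, 0.1434]
```

Gripped at 30 mm, as it should be. Lift and carry to bay 1.

Request:
{"op": "apply_moves", "data": {"deltas": [[0, 0, -0.05, 0, 0, 0, -1], [0, 0, -0.1, 0, 0, 0, -1], [0, 0, -0.15, 0, 0, 0, -1], [0, 0, -0.188, 0, 0, 0, -1], [0, 0, -0.188, 0, 0, 0, -1]]}}

```text
t: 31.25
ee_pos: [0.4235, 0.2533, 0.0734]
tool_rot: [2.191, 2.251, 0.009]
contact_force: [-0.2, 0.4, -0.1]
gripper_width: 0.342
grasp_force: 12.0
```

Request:
{"op": "apply_moves", "data": {"deltas": [[-0.05, 0.02, 0, 0, 0, 0.07, -1], [-0.11, 0.042, 0, 0, 0, 0.143, -1], [-0.17, 0.065, 0, 0, 0, 0.143, -1], [-0.23, 0.09, 0, 0, 0, 0.143, -1], [-0.29, 0.112, 0, 0, 0, 0.143, -1], [-0.35, 0.135, 0, 0, 0, 0.143, -1], [-0.41, 0.16, 0, 0, 0, 0.143, -1], [-0.47, 0.185, 0, 0, 0, 0.143, -1], [-0.505, 0.197, 0, 0, 0, 0.143, -1], [-0.52, 0.201, 0, 0, 0, 0.143, -1], [-0.52, 0.201, 0, 0, 0, 0.143, -1], [-0.52, 0.201, 0, 0, 0, 0.143, -1]]}}

```text
t: 32.25
ee_pos: [0.5284, -0.0043, 0.0693]
tool_rot: [-2.313, -2.125, 0.001]
contact_force: [-0.7, -0.0, -0.5]
gripper_width: 0.343
grasp_force: 12.0
```

```bash
python3 - <<'E'
from h import *
p,q,s=state();print(s["t"],p,yaw_of(q),s["gripper_width"]*88,s["grasp_force"],s["contact_force"],np.round(s["joints"],2))
plan((.529,-.005,.017,-.085),start=None)
S=read_camera("side");T=read_camera("top")
a=cv2.resize(S["pixels"][150:230,260:350,::-1],None,fx=6,fy=6,interpolation=cv2.INTER_CUBIC)
cv2.imwrite("pics/v4.png",cv2.convertScaleAbs(a,alpha=1.5))
print([np.round(c[1],4) for c in carts(T)])
E
```

```text
32.25 [ 0.52837512 -0.00427405  0.06933744] -0.0846797947403972 30.143799393657424 12.00004667043686 [-0.727297   -0.02289691 -0.47013891] [-0.42  0.4   0.43  1.97 -0.22  0.82  0.05]
[ 0.529 -0.005  0.017 -0.085] -> [-0.0014, 0.0015, 0.1047, -0.0018, -0.0004, 0.0004] 
[array([0.5557, 0.239 ]), array([0.5485, 0.3731])]
```

View pics/v4.png

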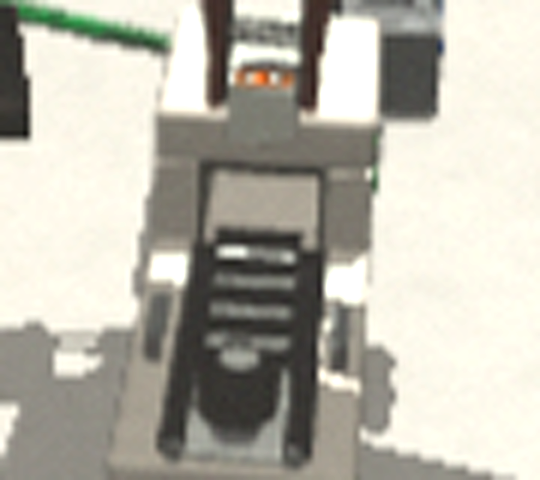

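The crop shows the cartridge held upright (265,105), above and in line with the carriage. Lower towards bay 1.

Request:
{"op": "apply_moves", "data": {"deltas": [[-0.001, 0.001, 0.04, 0, 0, 0, -1], [-0.001, 0.001, 0.08, 0, 0, 0, -1], [-0.001, 0.001, 0.1, 0, 0, 0, -1], [-0.001, 0.001, 0.106, 0, 0, 0, -1], [-0.001, 0.001, 0.106, 0, 0, 0, -1]]}}

```text
t: 32.77
ee_pos: [0.5289, -0.0048, 0.0165]
tool_rot: [-2.311, -2.126, 0.002]
contact_force: [-0.1, 0.1, -0.3]
gripper_width: 0.341
grasp_force: 12.0
```

Request:
{"op": "apply_moves", "data": {"deltas": [[0, 0, 0.003, 0, 0, 0, -1], [0, 0, 0.006, 0, 0, 0, -1], [0, 0, 0.008, 0, 0, 0, -1], [0, 0, 0.01, 0, 0, 0, -1], [0, 0, 0.01, 0, 0, 0, -1]]}}

```text
t: 33.18
ee_pos: [0.5297, -0.0056, 0.0122]
tool_rot: [2.313, 2.125, 0.001]
contact_force: [-0.4, -0.4, -1.1]
gripper_width: 0.342
grasp_force: 12.0
```

Request:
{"op": "apply_moves", "data": {"deltas": [[0, 0, 0.003, 0, 0, 0, -1], [0, 0, 0.006, 0, 0, 0, -1], [0, 0, 0.009, 0, 0, 0, -1], [0, 0, 0.011, 0, 0, 0, -1], [0, 0, 0.011, 0, 0, 0, -1]]}}

```text
t: 33.6
ee_pos: [0.5294, -0.0057, 0.0062]
tool_rot: [-2.313, -2.125, 0.001]
contact_force: [0.0, 0.9, -0.6]
gripper_width: 0.341
grasp_force: 12.0
```

Request:
{"op": "apply_moves", "data": {"deltas": [[0, 0, 0.001, 0, 0, 0, -1], [0, 0, 0.003, 0, 0, 0, -1], [0, 0, 0.003, 0, 0, 0, -1]]}}

```text
t: 33.85
ee_pos: [0.5297, -0.0057, 0.0051]
tool_rot: [2.314, 2.125, 0.0]
contact_force: [-0.5, 0.1, 0.2]
gripper_width: 0.342
grasp_force: 12.0
```

Request:
{"op": "apply_moves", "data": {"deltas": [[0, 0, 0, 0, 0, 0, 0.3], [0, 0, 0, 0, 0, 0, 0.3], [0, 0, 0, 0, 0, 0, 0.3], [0, 0, 0, 0, 0, 0, 0.3], [0, 0, -0.03, 0, 0, 0, 0.3], [0, 0, -0.1, 0, 0, 0, 0.3], [0, 0, -0.18, 0, 0, 0, 1], [0, 0, -0.18, 0, 0, 0, 1]]}}

```text
t: 34.52
ee_pos: [0.5336, -0.0061, 0.1012]
tool_rot: [2.311, 2.121, 0.012]
contact_force: [2.1, 0.5, 0.1]
gripper_width: 0.763
grasp_force: 0.0
```

```bash
python3 - <<'E'
from h import *
p,q,s=state();print(s["t"],p,yaw_of(q),np.round(s["joints"],2))
T=read_camera("top");S=read_camera("side");print([[np.round(x,4).tolist() for x in c] for c in carts(T)])
for d in place_of(S,"cartridge_a_mid")+silhouettes(S,"cartridge_a_mid"): print(np.round(d["at"],1),round(d["conf"],2))
print("seated would be",np.round(proj(S,[.529,-.0065,.0415]),1))
plan((.545,.11,.10,-.62),(.556,.2406,.10,-1.15),(.556,.2406,-.024,-1.15))
E
```

```text
34.5167 [ 0.53361355 -0.00614225  0.10118187] -0.08576650057601444 [-0.44  0.36  0.45  1.94 -0.2   0.88  0.03]
[[[229.4719, 219.3933], [0.5557, 0.239], -2.7223, [4.7883, 7.2662], 89], [[175.4615, 221.3516], [0.5485, 0.3731], 2.9556, [4.7915, 7.3007], 91]]
[297.6 295.5] 0.74
[296.6 296.1] 0.71
seated would be [302.6 188.6]
[ 0.545  0.11   0.1   -0.62 ] -> [0.2327, 0.0125, -0.0113, -0.0012, 0.0002, 0.682] 
[ 0.556  0.241  0.1   -1.15 ] -> [0.2254, -0.1339, 0.0, 0.0, 0.0, 0.6748] 
[ 0.556  0.241 -0.024 -1.15 ] -> [0.0, 0.0, 0.248, 0.0, 0.0, 0.0]
```

Request:
{"op": "apply_moves", "data": {"deltas": [[0.235, 0.015, 0, 0, 0, 0.68, 1], [0.235, 0.015, 0, 0, 0, 0.68, 1], [0.235, 0.015, 0, 0, 0, 0.68, 1], [0.235, 0.015, 0, 0, 0, 0.68, 1], [0.235, 0.015, 0, 0, 0, 0.68, 1], [0.235, 0.015, 0, 0, 0, 0.68, 1]]}}

```text
t: 35.22
ee_pos: [0.5458, 0.1113, 0.0931]
tool_rot: [2.792, 1.439, -0.005]
contact_force: [-1.1, -0.5, 0.1]
gripper_width: 1.0
grasp_force: 0.0
```

Request:
{"op": "apply_moves", "data": {"deltas": [[0.225, -0.134, 0, 0, 0, 0.675, 1], [0.225, -0.134, 0, 0, 0, 0.675, 1], [0.225, -0.134, 0, 0, 0, 0.675, 1], [0.225, -0.134, 0, 0, 0, 0.675, 1], [0.225, -0.134, 0, 0, 0, 0.675, 1], [0.225, -0.134, 0, 0, 0, 0.675, 1], [0.225, -0.134, 0, 0, 0, 0.675, 1], [0.225, -0.134, 0, 0, 0, 0.675, 1]]}}

```text
t: 35.88
ee_pos: [0.5575, 0.24, 0.0946]
tool_rot: [3.071, 0.659, -0.001]
contact_force: [-0.0, -1.0, 0.1]
gripper_width: 1.0
grasp_force: 0.0
```

```bash
python3 - <<'E'
from h import *
p,q,s=state();print(s["t"],p,yaw_of(q),np.round(s["joints"],2))
plan((.556,.2406,-.024,-1.15))
S=read_camera("side");a=cv2.resize(S["pixels"][140:270,240:370,::-1],None,fx=4.5,fy=4.5,interpolation=cv2.INTER_CUBIC)
cv2.imwrite("pics/v5.png",cv2.convertScaleAbs(a,alpha=1.4))
E
```

```text
35.8833 [0.55754294 0.23999305 0.0945624 ] -1.1482109547588497 [-0.95  0.53  0.65  1.77 -0.38  0.97 -1.3 ]
[ 0.556  0.241 -0.024 -1.15 ] -> [-0.0021, -0.0024, 0.2371, 0.0004, 0.0013, 0.0023]
```

View pics/v5.png

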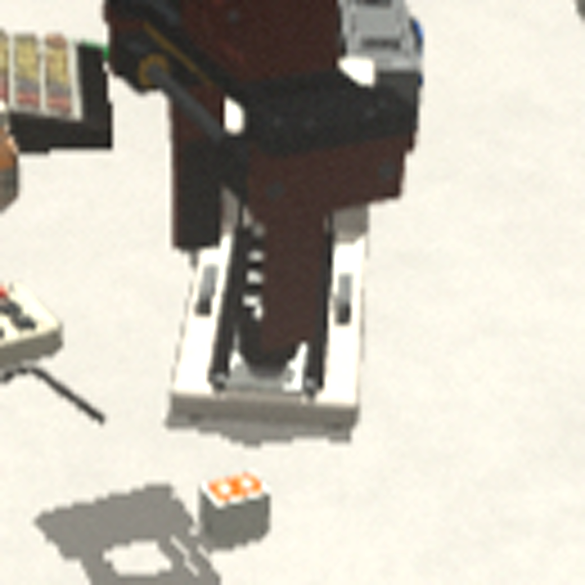

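The crop shows cartridge B (235,510) free between the open fingers, and the bays are hidden. Lower, square, turn and grip.

Request:
{"op": "apply_moves", "data": {"deltas": [[-0.002, -0.002, 0.07, 0, 0, 0, 1], [-0.002, -0.002, 0.14, 0, 0, 0, 1], [-0.002, -0.002, 0.2, 0, 0, 0, 1], [-0.002, -0.002, 0.23, 0, 0, 0, 1], [-0.002, -0.002, 0.238, 0, 0, 0, 0.5], [-0.002, -0.002, 0.238, 0, 0, 0, 0], [-0.002, -0.002, 0.238, 0, 0, 0, -0.2], [-0.002, -0.002, 0.238, 0, 0, 0, -1], [-0.002, -0.002, 0.238, 0, 0, 0, -1], [-0.002, -0.002, 0.238, 0, 0, 0, -1], [-0.002, -0.002, 0.238, 0, 0, 0, -1], [-0.002, -0.002, 0.238, 0, 0, 0, -1], [-0.002, -0.002, 0.238, 0, 0, 0, -1], [-0.002, -0.002, 0.238, 0, 0, 0, -1], [-0.002, -0.002, 0.238, 0, 0, 0, -1], [-0.002, -0.002, 0.238, 0, 0, 0, -1]], "squeeze": 8}}

```text
t: 37.27
ee_pos: [0.5563, 0.2418, -0.024]
tool_rot: [-3.072, -0.658, 0.0]
contact_force: [0.3, 0.5, 0.1]
gripper_width: 0.217
grasp_force: 8.0
```

Request:
{"op": "apply_moves", "data": {"deltas": [[0, 0, 0, 0, 0, 0, 0.4], [0, 0, 0, 0, 0, 0, 0.4], [0, 0, 0, 0, 0, 0, 0.4], [0, 0, 0, 0, 0, 0, 0.4], [0, 0, 0, 0, 0, 0, 0.4], [0, 0, 0, 0, 0, 0, 0.4], [0, 0, 0, 0, 0, 0, 0.4], [0, 0, 0, 0, 0, -1, 0.4], [0, 0, 0, 0, 0, -1, 0.4], [0, 0, 0, 0, 0, -1, 0.4], [0, 0, 0, 0, 0, -1, 0.4], [0, 0, 0, 0, 0, -1, 0.4], [0, 0, 0, 0, 0, -1, 0.4], [0, 0, 0, 0, 0, -1, 0.4]]}}

```text
t: 38.43
ee_pos: [0.5565, 0.2416, -0.0238]
tool_rot: [-2.58, -1.792, -0.0]
contact_force: [0.6, 0.7, -0.1]
gripper_width: 0.699
grasp_force: 0.0
```

Request:
{"op": "apply_moves", "data": {"deltas": [[0, 0, 0, 0, 0, -1, 0.4], [0, 0, 0, 0, 0, -1, 0.4], [0, 0, 0, 0, 0, -1, 0.4], [0, 0, 0, 0, 0, -1, 0.4], [0, 0, 0, 0, 0, -1, 0.4], [0, 0, 0, 0, 0, -1, 0.4], [0, 0, 0, 0, 0, -1, 0.4], [0, 0, 0, 0, 0, -1, 0.4], [0, 0, 0, 0, 0, -1, -1], [0, 0, 0, 0, 0, -1, -1], [0, 0, 0, 0, 0, -1, -1], [0, 0, 0, 0, 0, -1, -1], [0, 0, 0, 0, 0, -1, -1], [0, 0, 0, 0, 0, -1, -1], [0, 0, 0, 0, 0, -1, -1], [0, 0, 0, 0, 0, -1, -1]], "squeeze": 12}}

```text
t: 39.77
ee_pos: [0.5563, 0.2419, -0.024]
tool_rot: [-1.707, -2.637, 0.0]
contact_force: [-0.1, -0.2, -0.2]
gripper_width: 0.34
grasp_force: 12.0
```

```bash
python3 - <<'E'
from h import *
p,q,s=state();print(s["t"],p,yaw_of(q),s["gripper_width"]*88,s["grasp_force"],s["contact_force"],np.round(s["joints"],2))
plan((p[0],p[1],.07,yaw_of(q)),(.5313,.0209,.07,-.085))
E
```

```text
39.7667 [ 0.55629005  0.24186394 -0.02398861] 0.4218740413855157 29.878011999226995 11.999987661838531 [-0.13443388 -0.15418648 -0.17194987] [-0.58  0.62  0.13  1.82 -0.12  0.71  0.03]
[0.556 0.242 0.07  0.422] -> [0.0, -0.0, -0.188, -0.0001, -0.0001, -0.0] 
[ 0.531  0.021  0.07  -0.085] -> [-0.3827, -0.2266, 0.0, 0.0, 0.0, 0.6454]
```

Request:
{"op": "apply_moves", "data": {"deltas": [[0, 0, -0.05, 0, 0, 0, -1], [0, 0, -0.1, 0, 0, 0, -1], [0, 0, -0.15, 0, 0, 0, -1], [0, 0, -0.188, 0, 0, 0, -1], [0, 0, -0.188, 0, 0, 0, -1]]}}

```text
t: 40.18
ee_pos: [0.5589, 0.2428, 0.0743]
tool_rot: [1.706, 2.634, 0.009]
contact_force: [1.0, -0.0, -0.4]
gripper_width: 0.336
grasp_force: 12.0
```

Request:
{"op": "apply_moves", "data": {"deltas": [[-0.05, -0.03, 0, 0, 0, 0.1, -1], [-0.1, -0.06, 0, 0, 0, 0.2, -1], [-0.15, -0.09, 0, 0, 0, 0.3, -1], [-0.2, -0.12, 0, 0, 0, 0.4, -1], [-0.25, -0.15, 0, 0, 0, 0.5, -1], [-0.3, -0.18, 0, 0, 0, 0.6, -1], [-0.35, -0.21, 0, 0, 0, 0.645, -1], [-0.383, -0.227, 0, 0, 0, 0.645, -1], [-0.383, -0.227, 0, 0, 0, 0.645, -1], [-0.383, -0.227, 0, 0, 0, 0.645, -1]]}}

```text
t: 41.02
ee_pos: [0.5309, 0.0197, 0.0696]
tool_rot: [-2.316, -2.123, 0.001]
contact_force: [-0.2, 0.1, -0.3]
gripper_width: 0.336
grasp_force: 12.0
```

```bash
python3 - <<'E'
from h import *
p,q,s=state();print(s["t"],p,yaw_of(q),s["gripper_width"]*88)
plan((.5313,.0209,.014,-.085))
E
```

```text
41.0167 [0.53089422 0.01972057 0.06963271] -0.0869159275418467 29.5889633508862
[ 0.531  0.021  0.014 -0.085] -> [0.0024, 0.0007, 0.1113, -0.0007, 0.0002, -0.0024]
```

Request:
{"op": "apply_moves", "data": {"deltas": [[0, 0, 0.04, 0, 0, 0, -1], [0, 0, 0.08, 0, 0, 0, -1], [0, 0, 0.1, 0, 0, 0, -1], [0, 0, 0.106, 0, 0, 0, -1], [0, 0, 0.106, 0, 0, 0, -1], [0, 0, 0.106, 0, 0, 0, -1]]}}

```text
t: 41.52
ee_pos: [0.5316, 0.0212, 0.0174]
tool_rot: [2.313, 2.126, 0.0]
contact_force: [-0.0, 0.2, 0.1]
gripper_width: 0.337
grasp_force: 12.0
```

Request:
{"op": "apply_moves", "data": {"deltas": [[0, 0, 0.003, 0, 0, 0, -1], [0, 0, 0.006, 0, 0, 0, -1], [0, 0, 0.01, 0, 0, 0, -1], [0, 0, 0.01, 0, 0, 0, -1]]}}

```text
t: 41.85
ee_pos: [0.5313, 0.0207, 0.0121]
tool_rot: [2.314, 2.125, 0.0]
contact_force: [-0.5, -0.9, -0.6]
gripper_width: 0.343
grasp_force: 12.0
```

Request:
{"op": "apply_moves", "data": {"deltas": [[0, 0, 0.003, 0, 0, 0, -1], [0, 0, 0.006, 0, 0, 0, -1], [0, 0, 0.009, 0, 0, 0, -1], [0, 0, 0.012, 0, 0, 0, -1], [0, 0, 0.014, 0, 0, 0, -1], [0, 0, 0.014, 0, 0, 0, -1]]}}

```text
t: 42.35
ee_pos: [0.5312, 0.0206, 0.005]
tool_rot: [-2.314, -2.125, 0.0]
contact_force: [-0.6, 0.2, -0.4]
gripper_width: 0.342
grasp_force: 12.0
```

Request:
{"op": "apply_moves", "data": {"deltas": [[0, 0, 0, 0, 0, 0, 0.3], [0, 0, 0, 0, 0, 0, 0.3], [0, 0, 0, 0, 0, 0, 0.3], [0, 0, 0, 0, 0, 0, 0.3], [0, 0, -0.03, 0, 0, 0, 0.3], [0, 0, -0.1, 0, 0, 0, 0.3], [0, 0, -0.18, 0, 0, 0, 1], [0, 0, -0.18, 0, 0, 0, 1], [0, 0, -0.18, 0, 0, 0, 1]]}}

```text
t: 43.1
ee_pos: [0.533, 0.0209, 0.0972]
tool_rot: [2.312, 2.124, 0.007]
contact_force: [-0.0, -0.4, -1.4]
gripper_width: 0.838
grasp_force: 0.0
```

```bash
python3 - <<'E'
from h import *
p,q,s=state();print(s["t"],p,yaw_of(q),np.round(s["joints"],2))
T=read_camera("top");print([[np.round(x,4).tolist() for x in c] for c in carts(T)])
w=-.18-np.pi/2
plan((.545,.13,.10,-.8),(.549,.26,.10,-1.3),(.549,.3747,.10,w),(.549,.3747,-.024,w))
E
```

```text
43.1 [0.53303215 0.02088646 0.09722289] -0.08460195107941276 [-0.39  0.36  0.33  1.94 -0.15  0.87 -0.07]
[[[175.4615, 221.3516], [0.5485, 0.3731], 2.9535, [4.7913, 7.304], 91]]
[ 0.545  0.13   0.1   -0.8  ] -> [0.2197, 0.0082, -0.0087, 0.0016, -0.0017, 0.9111] 
[ 0.549  0.26   0.1   -1.3  ] -> [0.1869, -0.1809, 0.0, 0.0, 0.0, 0.6366] 
[ 0.549  0.375  0.1   -1.751] -> [0.0614, -0.221, 0.0, 0.0, 0.0, 0.574] 
[ 0.549  0.375 -0.024 -1.751] -> [0.0, 0.0, 0.248, 0.0, 0.0, 0.0]
```

```bash
python3 - <<'E'
from h import *
plan((.540,.2,.097,.65),(.549,.3747,.097,1.39),(.549,.3747,-.024,1.39))
E
```

```text
[0.54  0.2   0.097 0.65 ] -> [0.3584, -0.0135, -0.0026, 0.0023, -0.0002, -0.9351] 
[0.549 0.375 0.097 1.39 ] -> [0.2673, 0.2258, 0.0, 0.0, 0.0, -0.9422] 
[ 0.549  0.375 -0.024  1.39 ] -> [0.0, 0.0, 0.242, 0.0, 0.0, 0.0]
```

Request:
{"op": "apply_moves", "data": {"deltas": [[0.358, -0.013, 0, 0, 0, -0.935, 1], [0.358, -0.013, 0, 0, 0, -0.935, 1], [0.358, -0.013, 0, 0, 0, -0.935, 1], [0.358, -0.013, 0, 0, 0, -0.935, 1], [0.358, -0.013, 0, 0, 0, -0.935, 1], [0.358, -0.013, 0, 0, 0, -0.935, 1], [0.358, -0.013, 0, 0, 0, -0.935, 1], [0.358, -0.013, 0, 0, 0, -0.935, 1]]}}

```text
t: 43.82
ee_pos: [0.539, 0.1987, 0.0935]
tool_rot: [-1.401, -2.81, 0.003]
contact_force: [0.3, -0.6, -0.9]
gripper_width: 0.996
grasp_force: 0.0
```

Request:
{"op": "apply_moves", "data": {"deltas": [[0.267, 0.226, 0, 0, 0, -0.942, 1], [0.267, 0.226, 0, 0, 0, -0.942, 1], [0.267, 0.226, 0, 0, 0, -0.942, 1], [0.267, 0.226, 0, 0, 0, -0.942, 1], [0.267, 0.226, 0, 0, 0, -0.942, 1], [0.267, 0.226, 0, 0, 0, -0.942, 1], [0.267, 0.226, 0, 0, 0, -0.942, 1], [0.267, 0.226, 0, 0, 0, -0.942, 1], [0.267, 0.226, 0, 0, 0, -0.942, 1]]}}

```text
t: 44.57
ee_pos: [0.5496, 0.3724, 0.0946]
tool_rot: [-0.296, -3.127, 0.002]
contact_force: [-0.5, 0.0, 0.5]
gripper_width: 1.004
grasp_force: 0.0
```

```bash
python3 - <<'E'
from h import *
p,q,s=state();print(s["t"],p,yaw_of(q),np.round(s["joints"],2))
plan((.549,.3747,-.024,1.39))
T=read_camera("top");print([[np.round(x,4).tolist() for x in c] for c in carts(T)])
cv2.imwrite("pics/v6.png",cv2.convertScaleAbs(cv2.resize(T["pixels"][195:275,160:410,::-1],(780,250),interpolation=cv2.INTER_CUBIC),alpha=1.3))
E
```

```text
44.5667 [0.54958808 0.37239637 0.09462507] 1.3819485712125517 [-0.62  0.56 -0.08  1.58  0.05  1.01  0.67]
[ 0.549  0.375 -0.024  1.39 ] -> [0.002, 0.0046, 0.2372, -0.0013, -0.0003, -0.0103] 
[[[168.973, 208.3694], [0.5802, 0.3899], -2.9992, [4.5674, 12.9691], 111], [[319.6552, 230.8966], [0.5314, 0.0168], 3.066, [4.916, 7.3225], 87], [[331.7523, 232.6055], [0.5283, -0.0117], -2.4862, [6.2597, 8.7566], 109]]
```

Request:
{"op": "apply_moves", "data": {"deltas": [[0.002, 0.004, 0.07, 0, 0, -0.01, 1], [0.002, 0.004, 0.14, 0, 0, -0.01, 1], [0.002, 0.004, 0.2, 0, 0, -0.01, 1], [0.002, 0.004, 0.23, 0, 0, -0.01, 1], [0.002, 0.004, 0.238, 0, 0, -0.01, 0.5], [0.002, 0.004, 0.238, 0, 0, -0.01, 0], [0.002, 0.004, 0.238, 0, 0, -0.01, -0.2], [0.002, 0.004, 0.238, 0, 0, -0.01, -1], [0.002, 0.004, 0.238, 0, 0, -0.01, -1], [0.002, 0.004, 0.238, 0, 0, -0.01, -1], [0.002, 0.004, 0.238, 0, 0, -0.01, -1], [0.002, 0.004, 0.238, 0, 0, -0.01, -1], [0.002, 0.004, 0.238, 0, 0, -0.01, -1], [0.002, 0.004, 0.238, 0, 0, -0.01, -1], [0.002, 0.004, 0.238, 0, 0, -0.01, -1], [0.002, 0.004, 0.238, 0, 0, -0.01, -1]], "squeeze": 8}}

```text
t: 45.95
ee_pos: [0.5485, 0.3763, -0.024]
tool_rot: [-0.272, -3.13, 0.0]
contact_force: [-0.1, -1.2, -0.1]
gripper_width: 0.214
grasp_force: 8.0
```

Request:
{"op": "apply_moves", "data": {"deltas": [[0, 0, 0, 0, 0, 0, 0.4], [0, 0, 0, 0, 0, 0, 0.4], [0, 0, 0, 0, 0, 0, 0.4], [0, 0, 0, 0, 0, 0, 0.4], [0, 0, 0, 0, 0, 0, 0.4], [0, 0, 0, 0, 0, 0, 0.4], [0, 0, 0, 0, 0, 0, 0.4], [0, 0, 0, 0, 0, 1, 0.4], [0, 0, 0, 0, 0, 1, 0.4], [0, 0, 0, 0, 0, 1, 0.4], [0, 0, 0, 0, 0, 1, 0.4], [0, 0, 0, 0, 0, 1, 0.4], [0, 0, 0, 0, 0, 1, 0.4], [0, 0, 0, 0, 0, 1, 0.4]]}}

```text
t: 47.12
ee_pos: [0.5484, 0.3766, -0.0239]
tool_rot: [1.459, 2.782, 0.0]
contact_force: [-0.8, 0.5, 0.0]
gripper_width: 0.698
grasp_force: 0.0
```

Request:
{"op": "apply_moves", "data": {"deltas": [[0, 0, 0, 0, 0, 1, 0.4], [0, 0, 0, 0, 0, 1, 0.4], [0, 0, 0, 0, 0, 1, 0.4], [0, 0, 0, 0, 0, 1, 0.4], [0, 0, 0, 0, 0, 1, 0.4], [0, 0, 0, 0, 0, 1, 0.4], [0, 0, 0, 0, 0, 1, 0.4], [0, 0, 0, 0, 0, 1, 0.4], [0, 0, 0, 0, 0, 1, -1], [0, 0, 0, 0, 0, 1, -1], [0, 0, 0, 0, 0, 1, -1], [0, 0, 0, 0, 0, 1, -1], [0, 0, 0, 0, 0, 1, -1], [0, 0, 0, 0, 0, 1, -1], [0, 0, 0, 0, 0, 1, -1], [0, 0, 0, 0, 0, 1, -1]], "squeeze": 12}}

```text
t: 48.45
ee_pos: [0.5486, 0.3762, -0.0239]
tool_rot: [2.406, 2.021, 0.0]
contact_force: [-0.1, 0.4, -0.4]
gripper_width: 0.34
grasp_force: 12.0
```

```bash
sed -i 's/hsv\[...,0\]<22/hsv[...,0]<15/' h.py; python3 - <<'E'
from h import *
p,q,s=state();print(s["t"],p,yaw_of(q),s["gripper_width"]*88,s["grasp_force"],s["contact_force"],np.round(s["joints"],2))
plan((p[0],p[1],.07,yaw_of(q)),(.5334,.0475,.07,-.085))
T=read_camera("top")
for c in carts(T): print(np.round(c[0],1),np.round(at_z(T,c[0],.0545),4),c[2:])
E
```

```text
48.45 [ 0.54858781  0.37623696 -0.02391181] -0.17349733443968013 29.938685600656935 12.000036835670471 [-0.13245095  0.43671449 -0.37169895] [-0.9   0.72  0.33  1.67 -0.3   0.8  -0.6 ]
[ 0.549  0.376  0.07  -0.173] -> [0.0, 0.0, -0.1878, 0.0001, -0.0, 0.0] 
[ 0.533  0.048  0.07  -0.085] -> [-0.6528, 0.0836, 0.0, 0.0, 0.0, -0.1127] 
[319.6 231. ] [0.5303 0.0196 0.0545] (np.float64(3.1360347974478913), array([4.86949162, 7.13089093]), np.int32(82))
[330.6 231.5] [ 0.5295 -0.0067  0.0545] (np.float64(3.1175065903176016), array([4.71416912, 7.02381047]), np.int32(80))
```

Both seated cartridges read y = 0.0212 and -0.0051 at the seated height, as they should. Third to bay 3.

Request:
{"op": "apply_moves", "data": {"deltas": [[0, 0, -0.05, 0, 0, 0, -1], [0, 0, -0.1, 0, 0, 0, -1], [0, 0, -0.15, 0, 0, 0, -1], [0, 0, -0.188, 0, 0, 0, -1], [0, 0, -0.188, 0, 0, 0, -1]]}}

```text
t: 48.92
ee_pos: [0.5508, 0.3778, 0.0746]
tool_rot: [2.406, 2.021, 0.01]
contact_force: [0.9, 0.7, -0.2]
gripper_width: 0.341
grasp_force: 12.0
```

Request:
{"op": "apply_moves", "data": {"deltas": [[-0.06, 0.008, 0, 0, 0, -0.05, -1], [-0.13, 0.016, 0, 0, 0, -0.113, -1], [-0.2, 0.025, 0, 0, 0, -0.113, -1], [-0.27, 0.034, 0, 0, 0, -0.113, -1], [-0.34, 0.043, 0, 0, 0, -0.113, -1], [-0.41, 0.052, 0, 0, 0, -0.113, -1], [-0.48, 0.061, 0, 0, 0, -0.113, -1], [-0.55, 0.07, 0, 0, 0, -0.113, -1], [-0.61, 0.078, 0, 0, 0, -0.113, -1], [-0.645, 0.083, 0, 0, 0, -0.113, -1], [-0.653, 0.084, 0, 0, 0, -0.113, -1], [-0.653, 0.084, 0, 0, 0, -0.113, -1], [-0.653, 0.084, 0, 0, 0, -0.113, -1]]}}

```text
t: 50.0
ee_pos: [0.5334, 0.0487, 0.0697]
tool_rot: [-2.312, -2.126, -0.0]
contact_force: [-0.4, -0.1, -1.5]
gripper_width: 0.341
grasp_force: 12.0
```

Request:
{"op": "apply_moves", "data": {"deltas": [[0, 0, 0.04, 0, 0, 0, -1], [0, 0, 0.08, 0, 0, 0, -1], [0, 0, 0.1, 0, 0, 0, -1], [0, 0, 0.106, 0, 0, 0, -1], [0, 0, 0.106, 0, 0, 0, -1], [0, 0, 0.106, 0, 0, 0, -1]]}}

```text
t: 50.5
ee_pos: [0.5339, 0.0481, 0.0174]
tool_rot: [2.313, 2.126, 0.0]
contact_force: [0.8, -0.9, -1.1]
gripper_width: 0.34
grasp_force: 12.0
```

```bash
python3 - <<'E'
from h import *
p,q,s=state();print(s["t"],p,yaw_of(q),s["gripper_width"]*88)
plan((.5334,.0475,.012,-.085))
E
```

```text
50.5 [0.53389717 0.04811119 0.01740066] -0.08384988630152712 29.88935237830375
[ 0.533  0.048  0.012 -0.085] -> [-0.0013, -0.0009, 0.0108, 0.0003, -0.0002, 0.0015]
```

Request:
{"op": "apply_moves", "data": {"deltas": [[0, 0, 0.003, 0, 0, 0, -1], [0, 0, 0.006, 0, 0, 0, -1], [0, 0, 0.01, 0, 0, 0, -1], [0, 0, 0.01, 0, 0, 0, -1]]}}

```text
t: 50.83
ee_pos: [0.5336, 0.0475, 0.0121]
tool_rot: [2.314, 2.125, 0.0]
contact_force: [-0.6, 0.1, -0.0]
gripper_width: 0.341
grasp_force: 12.0
```

Request:
{"op": "apply_moves", "data": {"deltas": [[0, 0, 0.003, 0, 0, 0, -1], [0, 0, 0.006, 0, 0, 0, -1], [0, 0, 0.009, 0, 0, 0, -1], [0, 0, 0.012, 0, 0, 0, -1], [0, 0, 0.014, 0, 0, 0, -1], [0, 0, 0.014, 0, 0, 0, -1]]}}

```text
t: 51.33
ee_pos: [0.5335, 0.0474, 0.005]
tool_rot: [-2.314, -2.125, 0.0]
contact_force: [0.1, 0.2, 0.2]
gripper_width: 0.335
grasp_force: 12.0
```

Request:
{"op": "apply_moves", "data": {"deltas": [[0, 0, 0, 0, 0, 0, 0.3], [0, 0, 0, 0, 0, 0, 0.3], [0, 0, 0, 0, 0, 0, 0.3], [0, 0, 0, 0, 0, 0, 0.3], [0, 0, -0.03, 0, 0, 0, 0.3], [0, 0, -0.1, 0, 0, 0, 0.3], [0, 0, -0.18, 0, 0, 0, 0.4], [0, 0, -0.18, 0, 0, 0, 0.4], [0, 0, -0.18, 0, 0, 0, 0.4]]}}

```text
t: 52.08
ee_pos: [0.5353, 0.0478, 0.0972]
tool_rot: [2.312, 2.124, 0.007]
contact_force: [0.6, 0.9, -0.1]
gripper_width: 0.698
grasp_force: 0.0
```

```bash
python3 - <<'E'
from h import *
p,q,s=state();print(s["t"],p,yaw_of(q),np.round(s["joints"],2))
T=read_camera("top")
for c in carts(T): print(np.round(c[0],1),np.round(at_z(T,c[0],.0545),4),c[2:])
plan((.5408,.1385,.097,.65),(.5408,.1385,.097,1.4),(.5408,.1385,.097,2.05),(.5408,.1385,.0125,2.05))
E
```

```text
52.0833 [0.53526517 0.04784114 0.09717037] -0.08455193513288178 [-0.51  0.37  0.42  1.93 -0.2   0.88 -0.07]
[0.541 0.138 0.097 0.65 ] -> [0.1818, -0.0015, -0.0027, 0.0023, -0.0005, -0.935] 
[0.541 0.138 0.097 1.4  ] -> [0.0, 0.0, 0.0, 0.0, 0.0, -0.9549] 
[0.541 0.138 0.097 2.05 ] -> [0.0, 0.0, 0.0, 0.0, 0.0, -0.8276] 
[0.541 0.138 0.012 2.05 ] -> [0.0, 0.0, 0.169, 0.0, 0.0, 0.0]
```

Three are in. Go back to the knob, starting at yaw 2.05 to leave room for 4 rad clockwise.

Request:
{"op": "apply_moves", "data": {"deltas": [[0.182, -0.001, 0, 0, 0, -0.935, 0.4], [0.182, -0.001, 0, 0, 0, -0.935, 0.4], [0.182, -0.001, 0, 0, 0, -0.935, 0.4], [0.182, -0.001, 0, 0, 0, -0.935, 0.4], [0.182, -0.001, 0, 0, 0, -0.935, 0.4], [0.182, -0.001, 0, 0, 0, -0.935, 0.4], [0.182, -0.001, 0, 0, 0, -0.935, 0.4], [0.182, -0.001, 0, 0, 0, -0.935, 0.4]]}}

```text
t: 52.8
ee_pos: [0.5399, 0.1378, 0.0937]
tool_rot: [-1.401, -2.81, 0.002]
contact_force: [-0.2, -0.6, 0.3]
gripper_width: 0.704
grasp_force: 0.0
```

Request:
{"op": "apply_moves", "data": {"deltas": [[0, 0, 0, 0, 0, -0.955, 0.4], [0, 0, 0, 0, 0, -0.955, 0.4], [0, 0, 0, 0, 0, -0.955, 0.4], [0, 0, 0, 0, 0, -0.955, 0.4], [0, 0, 0, 0, 0, -0.955, 0.4], [0, 0, 0, 0, 0, -0.955, 0.4], [0, 0, 0, 0, 0, -0.955, 0.4], [0, 0, 0, 0, 0, -0.955, 0.4]]}}

```text
t: 53.47
ee_pos: [0.5404, 0.1379, 0.0945]
tool_rot: [-0.279, -3.128, 0.0]
contact_force: [0.3, -0.7, -1.0]
gripper_width: 0.699
grasp_force: 0.0
```

Request:
{"op": "apply_moves", "data": {"deltas": [[0, 0, 0, 0, 0, -0.827, 0.2], [0, 0, 0, 0, 0, -0.827, 0.2], [0, 0, 0, 0, 0, -0.827, 0.2], [0, 0, 0, 0, 0, -0.827, 0.2], [0, 0, 0, 0, 0, -0.827, 0.2], [0, 0, 0, 0, 0, -0.827, 0.2], [0, 0, 0, 0, 0, -0.827, 0.2], [0, 0, 0, 0, 0, -0.827, 0.2]]}}

```text
t: 54.13
ee_pos: [0.5406, 0.1381, 0.0948]
tool_rot: [0.735, -3.054, -0.0]
contact_force: [-0.2, -0.1, 0.3]
gripper_width: 0.599
grasp_force: 0.0
```

```bash
python3 - <<'E'
from h import *
p,q,s=state();print(s["t"],p,yaw_of(q),np.round(s["joints"],2))
plan((.5408,.1385,.0125,2.05))
T=read_camera("top")
for c in carts(T): print(np.round(c[0],1),np.round(at_z(T,c[0],.0545),4),c[2:])
e=np.array([np.sin(.085),np.cos(.085)]); k=np.array([.5408,.1385]);a=2.05;w=[]
for i in range(5): a-=.76; k=k-.021*.76*e; w.append((*k,.0125,a))
plan(*w,start=(.5408,.1385,.0125,2.05))
E
```

```text
54.1333 [0.54064135 0.13812092 0.0948461 ] 2.042848692039115 [-0.27  0.39 -0.08  1.85  0.04  0.9   1.67]
[0.541 0.138 0.012 2.05 ] -> [-0.0007, 0.0005, 0.1647, 0.0002, -0.0004, -0.0091] 
[308.6 228.9] [0.5349 0.0459 0.0545] (np.float64(-2.993637132103254), array([4.80747531, 6.41661489]), np.int32(77))
[319.6 231. ] [0.5304 0.0195 0.0545] (np.float64(-3.1339097593114307), array([4.79687006, 7.16068168]), np.int32(78))
[330.6 231.5] [ 0.5296 -0.0068  0.0545] (np.float64(3.110843847178989), array([4.77781352, 6.9866763 ]), np.int32(81))
[0.539 0.123 0.012 1.29 ] -> [0.0171, -0.027, 0.0, 0.0, 0.0, 0.9677] 
[0.538 0.107 0.012 0.53 ] -> [-0.0062, -0.0313, 0.0, 0.0, 0.0, 0.9677] 
[ 0.537  0.091  0.012 -0.23 ] -> [-0.0261, -0.0184, 0.0, 0.0, 0.0, 0.9677] 
[ 0.535  0.075  0.012 -0.99 ] -> [-0.0316, 0.0046, 0.0, 0.0, 0.0, 0.9677] 
[ 0.534  0.059  0.012 -1.75 ] -> [-0.0197, 0.0251, 0.0, 0.0, 0.0, 0.9677]
```

All three are seated at 26.4 mm spacing. Grip and wind home.

Request:
{"op": "apply_moves", "data": {"deltas": [[0, 0, 0.06, 0, 0, 0, 0.2], [0, 0, 0.12, 0, 0, 0, 0.2], [0, 0, 0.155, 0, 0, 0, 0.2], [0, 0, 0.165, 0, 0, 0, 0.2], [0, 0, 0.165, 0, 0, 0, -1], [0, 0, 0.165, 0, 0, 0, -1], [0, 0, 0.165, 0, 0, 0, -1], [0, 0, 0.165, 0, 0, 0, -1], [0, 0, 0.165, 0, 0, 0, -1], [0, 0, 0.165, 0, 0, 0, -1], [0, 0, 0.165, 0, 0, 0, -1]], "squeeze": 35}}

```text
t: 55.1
ee_pos: [0.5417, 0.139, 0.0138]
tool_rot: [-0.744, 3.05, 0.001]
contact_force: [-1.4, 1.3, 5.7]
gripper_width: 0.347
grasp_force: 35.0
```

Request:
{"op": "apply_moves", "data": {"deltas": [[0.0021, -0.0034, 0, 0, 0, 0.121, -1], [0.0043, -0.0068, 0, 0, 0, 0.242, -1], [0.0064, -0.0101, 0, 0, 0, 0.363, -1], [0.0086, -0.0135, 0, 0, 0, 0.484, -1], [0.0107, -0.0169, 0, 0, 0, 0.605, -1], [0.0128, -0.0203, 0, 0, 0, 0.726, -1], [0.015, -0.0236, 0, 0, 0, 0.847, -1], [0.0171, -0.027, 0, 0, 0, 0.968, -1]]}}

```text
t: 55.77
ee_pos: [0.5405, 0.1217, 0.0138]
tool_rot: [0.448, 3.107, 0.001]
contact_force: [-0.3, -2.6, 7.9]
gripper_width: 0.349
grasp_force: 35.0
```

Request:
{"op": "apply_moves", "data": {"deltas": [[-0.0008, -0.0039, 0, 0, 0, 0.121, -1], [-0.0016, -0.0078, 0, 0, 0, 0.242, -1], [-0.0023, -0.0117, 0, 0, 0, 0.363, -1], [-0.0031, -0.0157, 0, 0, 0, 0.484, -1], [-0.0039, -0.0196, 0, 0, 0, 0.605, -1], [-0.0047, -0.0235, 0, 0, 0, 0.726, -1], [-0.0054, -0.0274, 0, 0, 0, 0.847, -1], [-0.0062, -0.0313, 0, 0, 0, 0.968, -1]]}}

```text
t: 56.43
ee_pos: [0.5382, 0.1047, 0.0137]
tool_rot: [1.571, 2.72, -0.001]
contact_force: [-3.7, -4.5, 10.9]
gripper_width: 0.346
grasp_force: 35.0
```

```bash
python3 - <<'E'
from h import *
p,q,s=state();print(s["t"],p,yaw_of(q),s["gripper_width"]*88,s["contact_force"],s["ft_torque"])
E
```

```text
56.4333 [0.53817951 0.10469007 0.01373095] 0.5233265274743062 30.411140783109744 [-3.69225398 -4.45661553 10.88047725] [-1.13616844  0.92260843  0.26979306]
```

Request:
{"op": "apply_moves", "data": {"deltas": [[-0.0036, -0.0026, 0, 0, 0, 0.121, -1], [-0.0072, -0.005, 0, 0, 0, 0.242, -1], [-0.0107, -0.0075, 0, 0, 0, 0.363, -1], [-0.0143, -0.01, 0, 0, 0, 0.484, -1], [-0.0179, -0.0126, 0, 0, 0, 0.605, -1], [-0.0215, -0.0151, 0, 0, 0, 0.726, -1], [-0.025, -0.0176, 0, 0, 0, 0.847, -1], [-0.0286, -0.02, 0, 0, 0, 0.968, -1]]}}

```text
t: 57.1
ee_pos: [0.5354, 0.0885, 0.0136]
tool_rot: [-2.466, -1.943, 0.002]
contact_force: [-7.8, -1.3, 14.9]
gripper_width: 0.351
grasp_force: 35.0
```

Request:
{"op": "apply_moves", "data": {"deltas": [[-0.0041, 0.0006, 0, 0, 0, 0.121, -1], [-0.0082, 0.0012, 0, 0, 0, 0.242, -1], [-0.0124, 0.0018, 0, 0, 0, 0.363, -1], [-0.0165, 0.0024, 0, 0, 0, 0.484, -1], [-0.0206, 0.003, 0, 0, 0, 0.605, -1], [-0.0247, 0.0036, 0, 0, 0, 0.726, -1], [-0.0289, 0.0042, 0, 0, 0, 0.847, -1], [-0.033, 0.0048, 0, 0, 0, 0.968, -1]]}}

```text
t: 57.77
ee_pos: [0.5328, 0.0734, 0.0136]
tool_rot: [-3.009, -0.889, 0.005]
contact_force: [-11.8, 3.3, 19.8]
gripper_width: 0.347
grasp_force: 35.0
```

```bash
python3 - <<'E'
from h import *
p,q,s=state();print(s["t"],p,yaw_of(q),s["gripper_width"]*88,s["contact_force"],s["ft_torque"],np.round(s["joints"],2))
plan((.5345,.0595,p[2],yaw_of(q)-.76),(.534,.0545,p[2],yaw_of(q)-.76-.3))
E
```

```text
57.7667 [0.53281391 0.07338677 0.01357935] -0.9959388514348261 30.496723423791583 [-11.84142574   3.31594425  19.81514031] [0.58455462 2.75922624 0.0986035 ] [-0.76  0.58  0.73  2.   -0.55  0.77 -0.7 ]
[ 0.534  0.06   0.014 -1.756] -> [-0.0123, 0.0251, -0.0001, -0.0051, 0.0045, 0.9677] 
[ 0.534  0.054  0.014 -2.056] -> [0.0009, 0.01, 0.0, 0.0, 0.0, 0.382]
```

Request:
{"op": "apply_moves", "data": {"deltas": [[-0.003, 0.002, -0.002, 0, 0, 0.121, -1], [-0.005, 0.005, -0.002, 0, 0, 0.242, -1], [-0.006, 0.0085, -0.002, 0, 0, 0.363, -1], [-0.008, 0.012, -0.002, 0, 0, 0.484, -1], [-0.0095, 0.0155, -0.002, 0, 0, 0.605, -1], [-0.011, 0.0185, -0.002, 0, 0, 0.726, -1], [-0.0125, 0.0215, -0.002, 0, 0, 0.847, -1], [-0.014, 0.024, -0.002, 0, 0, 0.968, -1]]}}

```text
t: 58.43
ee_pos: [0.5311, 0.0591, 0.0136]
tool_rot: [-3.126, 0.291, 0.014]
contact_force: [-16.6, -0.1, 17.7]
gripper_width: 0.347
grasp_force: 35.0
```

```bash
python3 - <<'E'
from h import *
p,q,s=state();print(s["t"],p,yaw_of(q),s["gripper_width"]*88,s["contact_force"],s["ft_torque"],np.round(s["joints"],2))
plan((.534,.0545,p[2],yaw_of(q)-.35))
E
```

```text
58.4333 [0.53114667 0.05905204 0.01362974] -1.7563393357872936 30.526762651737226 [-16.55637572  -0.12690837  17.69365163] [0.02265257 3.81057928 0.16680687] [-0.86  0.66  0.93  2.01 -0.72  0.85 -1.28]
[ 0.534  0.054  0.014 -2.106] -> [0.0073, 0.0079, -0.0001, 0.0001, 0.0114, 0.4456]
```

Request:
{"op": "apply_moves", "data": {"deltas": [[-0.001, 0.003, 0, 0, 0, 0.1, -1], [-0.002, 0.006, 0, 0, 0, 0.2, -1], [-0.002, 0.009, 0, 0, 0, 0.3, -1], [-0.002, 0.0106, 0, 0, 0, 0.4, -1], [-0.002, 0.0106, 0, 0, 0, 0.48, -1], [-0.002, 0.0106, 0, 0, 0, 0.48, -1]]}}

```text
t: 58.93
ee_pos: [0.5332, 0.0542, 0.0138]
tool_rot: [-3.018, 0.869, 0.003]
contact_force: [-3.4, 2.1, 7.6]
gripper_width: 0.344
grasp_force: 35.0
```

```bash
python3 - <<'E'
from h import *
p,q,s=state();print(s["t"],p,yaw_of(q),s["gripper_width"]*88,s["contact_force"],s["ft_torque"],np.round(s["joints"],2))
E
```

```text
58.9333 [0.5332156  0.05417132 0.01382921] -2.13146990011777 30.315801587879122 [-3.44696277  2.11293314  7.57984368] [0.39758475 0.94977274 0.32539571] [-0.91  0.71  1.02  2.01 -0.8   0.89 -1.57]
```

The total travel is 84.6 mm and the torque has risen to 0.33 N m, so the carriage is home. Release, raise and go to the cover.

Request:
{"op": "apply_moves", "data": {"deltas": [[0, 0, 0, 0, 0, 0, 0.2], [0, 0, 0, 0, 0, 0, 0.2], [0, 0, 0, 0, 0, 0, 0.2], [0, 0, 0, 0, 0, 0, 0.2], [0, 0, -0.05, 0, 0, 0, 0.2], [0, 0, -0.12, 0, 0, 0, 0.2], [0, 0, -0.2, 0, 0, 0, 0.2], [0, 0, -0.25, 0, 0, 0, 1], [0, 0, -0.25, 0, 0, 0, 1], [0, 0, -0.25, 0, 0, 0, 1]]}}

```text
t: 59.77
ee_pos: [0.5347, 0.0538, 0.1396]
tool_rot: [-3.018, 0.864, -0.003]
contact_force: [-1.0, -0.1, -0.5]
gripper_width: 0.787
grasp_force: 0.0
```

```bash
python3 - <<'E'
from h import *
p,q,s=state();print(s["t"],p,yaw_of(q))
plan((.52,-.05,.138,-1.4),(.49,-.18,.138,-.7),(.4512,-.32,.10,0.0005))
E
```

```text
59.7667 [0.53469638 0.05375231 0.13962176] -2.128646075960421
[ 0.52  -0.05   0.138 -1.4  ] -> [0.0849, 0.1916, 0.0029, -0.0023, -0.0027, -0.9277] 
[ 0.49  -0.18   0.138 -0.7  ] -> [-0.1033, 0.246, 0.0, 0.0, 0.0, -0.8913] 
[ 0.451 -0.32   0.1    0.   ] -> [-0.2641, 0.121, 0.076, 0.0, 0.0, -0.8919]
```

Request:
{"op": "apply_moves", "data": {"deltas": [[0.085, 0.192, 0, 0, 0, -0.928, 1], [0.085, 0.192, 0, 0, 0, -0.928, 1], [0.085, 0.192, 0, 0, 0, -0.928, 1], [0.085, 0.192, 0, 0, 0, -0.928, 1], [0.085, 0.192, 0, 0, 0, -0.928, 1], [0.085, 0.192, 0, 0, 0, -0.928, 1], [0.085, 0.192, 0, 0, 0, -0.928, 1], [0.085, 0.192, 0, 0, 0, -0.928, 1]]}}

```text
t: 60.43
ee_pos: [0.5184, -0.0504, 0.1377]
tool_rot: [-3.13, -0.262, 0.002]
contact_force: [0.4, -0.0, 0.3]
gripper_width: 0.996
grasp_force: 0.0
```

Request:
{"op": "apply_moves", "data": {"deltas": [[-0.103, 0.246, 0, 0, 0, -0.891, 1], [-0.103, 0.246, 0, 0, 0, -0.891, 1], [-0.103, 0.246, 0, 0, 0, -0.891, 1], [-0.103, 0.246, 0, 0, 0, -0.891, 1], [-0.103, 0.246, 0, 0, 0, -0.891, 1], [-0.103, 0.246, 0, 0, 0, -0.891, 1], [-0.103, 0.246, 0, 0, 0, -0.891, 1], [-0.103, 0.246, 0, 0, 0, -0.891, 1]]}}

```text
t: 61.1
ee_pos: [0.4889, -0.1802, 0.138]
tool_rot: [-2.851, -1.317, 0.001]
contact_force: [0.1, -0.0, -0.6]
gripper_width: 0.999
grasp_force: 0.0
```

Request:
{"op": "apply_moves", "data": {"deltas": [[-0.264, 0.121, 0, 0, 0, -0.892, 1], [-0.264, 0.121, 0, 0, 0, -0.892, 1], [-0.264, 0.121, 0, 0, 0, -0.892, 1], [-0.264, 0.121, 0, 0, 0, -0.892, 1], [-0.264, 0.121, 0, 0, 0, -0.892, 1], [-0.264, 0.121, 0.07, 0, 0, -0.892, 1], [-0.264, 0.121, 0.07, 0, 0, -0.892, 1], [-0.264, 0.121, 0.07, 0, 0, -0.892, 1], [-0.264, 0.121, 0.07, 0, 0, -0.892, 1]]}}

```text
t: 61.85
ee_pos: [0.4505, -0.32, 0.1039]
tool_rot: [-2.226, -2.216, 0.001]
contact_force: [-0.1, 0.2, -0.1]
gripper_width: 1.0
grasp_force: 0.0
```

```bash
python3 - <<'E'
from h import *
p,q,s=state();print(s["t"],p,yaw_of(q),np.round(s["joints"],2))
plan((.4512,-.32,-.0108,0.0005))
T=read_camera("top")
g=cv2.cvtColor(T["pixels"],cv2.COLOR_RGB2GRAY)[216:242,285:322];
for c in carts(T): print(np.round(c[0],1),np.round(at_z(T,c[0],.0545),4))
cv2.imwrite("pics/v7.png",cv2.convertScaleAbs(cv2.resize(T["pixels"][200:270,255:350,::-1],None,fx=6,fy=6,interpolation=cv2.INTER_CUBIC),alpha=1.3))
E
```

```text
61.85 [ 0.45054534 -0.31999617  0.10392256] -0.004505219123315386 [ 0.04  0.42  0.64  1.89 -0.31  0.93  0.83]
[ 0.451 -0.32  -0.011  0.   ] -> [-0.0, 0.0015, 0.2294, -0.0011, -0.0001, -0.0064] 
[341.8 232.8] [ 0.527  -0.0336  0.0545]
```

View pics/v7.png

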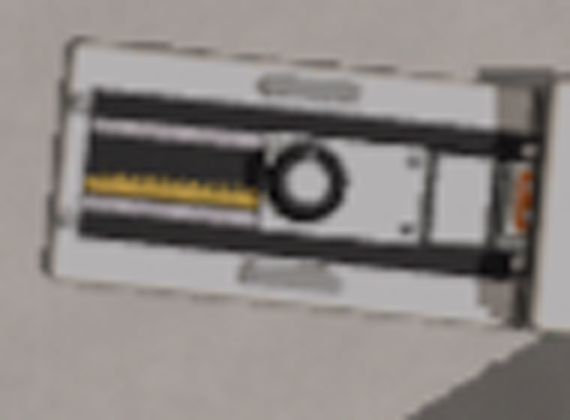

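The crop shows the knob at (305,181), about 8 mm further home than at the start and level with the catches. Bay 4 is empty and the bay 3 cartridge's foil is at the tunnel mouth (523,200). Now pick up the cover.

Request:
{"op": "apply_moves", "data": {"deltas": [[0, 0.001, 0.06, 0, 0, -0.006, 1], [0, 0.001, 0.12, 0, 0, -0.006, 1], [0, 0.001, 0.18, 0, 0, -0.006, 1], [0, 0.001, 0.22, 0, 0, -0.006, 1], [0, 0.001, 0.229, 0, 0, -0.006, 1], [0, 0.001, 0.229, 0, 0, -0.006, 1], [0, 0.001, 0.229, 0, 0, -0.006, -1], [0, 0.001, 0.229, 0, 0, -0.006, -1], [0, 0.001, 0.229, 0, 0, -0.006, -1], [0, 0.001, 0.229, 0, 0, -0.006, -1], [0, 0.001, 0.229, 0, 0, -0.006, -1], [0, 0.001, 0.229, 0, 0, -0.006, -1], [0, 0.001, 0.229, 0, 0, -0.006, -1], [0, 0.001, 0.229, 0, 0, -0.006, -1]], "squeeze": 30}}

```text
t: 63.07
ee_pos: [0.4513, -0.3208, -0.0094]
tool_rot: [2.216, 2.225, 0.002]
contact_force: [-3.9, 2.0, 14.1]
gripper_width: 0.608
grasp_force: 30.1
```

Request:
{"op": "apply_moves", "data": {"deltas": [[0, 0, -0.03, 0, 0, 0, -1], [0, 0, -0.08, 0, 0, 0, -1], [0, 0, -0.14, 0, 0, 0, -1], [0, 0, -0.2, 0, 0, 0, -1], [0, 0, -0.25, 0, 0, 0, -1], [0, 0, -0.25, 0, 0, 0, -1], [0, 0, -0.25, 0, 0, 0, -1]]}}

```text
t: 63.65
ee_pos: [0.4516, -0.3205, 0.1151]
tool_rot: [2.214, 2.225, 0.002]
contact_force: [-0.2, 1.1, -2.5]
gripper_width: 0.606
grasp_force: 30.0
```

```bash
python3 - <<'E'
from h import *
p,q,s=state();print(s["t"],p,yaw_of(q),s["gripper_width"],s["contact_force"])
plan((.5342,.0518,.114,-.0892))
E
```

```text
63.65 [ 0.45163385 -0.32046032  0.11508695] 0.005094997192804542 0.6059924750161895 [-0.18755368  1.0680126  -2.45507455]
[ 0.534  0.052  0.114 -0.089] -> [0.7437, 0.1689, 0.0022, 0.0035, 0.0005, 0.1201]
```

Request:
{"op": "apply_moves", "data": {"deltas": [[0.07, 0.016, 0, 0, 0, 0.03, -1], [0.14, 0.032, 0, 0, 0, 0.06, -1], [0.21, 0.048, 0, 0, 0, 0.09, -1], [0.28, 0.064, 0, 0, 0, 0.119, -1], [0.35, 0.08, 0, 0, 0, 0.119, -1], [0.42, 0.096, 0, 0, 0, 0.119, -1], [0.49, 0.112, 0, 0, 0, 0.119, -1], [0.56, 0.128, 0, 0, 0, 0.119, -1], [0.63, 0.144, 0, 0, 0, 0.119, -1], [0.69, 0.157, 0, 0, 0, 0.119, -1], [0.73, 0.166, 0, 0, 0, 0.119, -1], [0.742, 0.169, 0, 0, 0, 0.119, -1], [0.742, 0.169, 0, 0, 0, 0.119, -1], [0.742, 0.169, 0, 0, 0, 0.119, -1], [0.742, 0.169, 0, 0, 0, 0.119, -1]]}}

```text
t: 64.9
ee_pos: [0.5329, 0.049, 0.1135]
tool_rot: [-2.32, -2.118, 0.002]
contact_force: [-0.4, -0.4, -2.8]
gripper_width: 0.607
grasp_force: 30.0
```

```bash
python3 - <<'E'
from h import *
p,q,s=state();print(s["t"],p,yaw_of(q),s["gripper_width"],s["contact_force"])
plan((.5342,.0512,.04,-.0892))
S=read_camera("side")
for d in place_of(S,"cover_mid"): print(d)
print(proj(S,[.5342,.053,.052+.1135-.0126]))
E
```

```text
64.9 [0.53290422 0.04896    0.11353556] -0.09104196933731477 0.6071260814095344 [-0.39183734 -0.41521625 -2.79060129]
[ 0.534  0.051  0.04  -0.089] -> [0.0048, 0.0023, 0.1471, -0.0012, 0.0013, -0.0023] 
{'at': [301.2, 163.0], 'conf': 0.57}
{'at': [234.1, 213.5], 'conf': 0.24}
[302.98016217 159.1942881 ]
```

Request:
{"op": "apply_moves", "data": {"deltas": [[0.0048, 0.0023, 0.03, 0, 0, 0, -1], [0.0048, 0.0023, 0.06, 0, 0, 0, -1], [0.0048, 0.0023, 0.09, 0, 0, 0, -1], [0.0048, 0.0023, 0.12, 0, 0, 0, -1], [0.0048, 0.0023, 0.147, 0, 0, 0, -1], [0.0048, 0.0023, 0.147, 0, 0, 0, -1], [0.0048, 0.0023, 0.147, 0, 0, 0, -1]]}}

```text
t: 65.58
ee_pos: [0.5345, 0.0522, 0.0404]
tool_rot: [-2.319, -2.119, 0.002]
contact_force: [0.4, -0.7, -0.6]
gripper_width: 0.604
grasp_force: 30.0
```

```bash
python3 - <<'E'
from h import *
p,q,s=state();print(s["t"],p,yaw_of(q),s["gripper_width"],s["contact_force"])
plan((.5342,.0512,.020,-.0892))
E
```

```text
65.5833 [0.53448625 0.05218433 0.04038892] -0.0902775422137832 0.6038436215806819 [ 0.38980867 -0.71325959 -0.64106965]
[ 0.534  0.051  0.02  -0.089] -> [-0.002, -0.0003, 0.0408, -0.0013, 0.0009, -0.0014]
```

Request:
{"op": "apply_moves", "data": {"deltas": [[-0.002, 0, 0.01, 0, 0, 0, -1], [-0.002, 0, 0.02, 0, 0, 0, -1], [-0.002, 0, 0.03, 0, 0, 0, -1], [-0.002, 0, 0.04, 0, 0, 0, -1], [-0.002, 0, 0.04, 0, 0, 0, -1]]}}

```text
t: 66.0
ee_pos: [0.5342, 0.0524, 0.0197]
tool_rot: [-2.317, -2.121, 0.001]
contact_force: [0.0, -0.2, -1.9]
gripper_width: 0.605
grasp_force: 30.0
```

Request:
{"op": "apply_moves", "data": {"deltas": [[0, 0, 0.004, 0, 0, 0, -1], [0, 0, 0.008, 0, 0, 0, -1], [0, 0, 0.01, 0, 0, 0, -1], [0, 0, 0.01, 0, 0, 0, -1]]}}

```text
t: 66.33
ee_pos: [0.5348, 0.0524, 0.0154]
tool_rot: [-2.317, -2.121, 0.0]
contact_force: [-0.0, -0.2, -2.6]
gripper_width: 0.607
grasp_force: 30.0
```

Still free, with about 3 mm to go.

Request:
{"op": "apply_moves", "data": {"deltas": [[0, 0, 0.002, 0, 0, 0, -1], [0, 0, 0.004, 0, 0, 0, -1], [0, 0, 0.005, 0, 0, 0, -1], [0, 0, 0.005, 0, 0, 0, -1]]}}

```text
t: 66.67
ee_pos: [0.5348, 0.0524, 0.013]
tool_rot: [-2.318, -2.121, 0.0]
contact_force: [0.4, 0.5, -2.0]
gripper_width: 0.606
grasp_force: 30.0
```

Request:
{"op": "apply_moves", "data": {"deltas": [[0, 0, 0.001, 0, 0, 0, -1], [0, 0, 0.002, 0, 0, 0, -1], [0, 0, 0.003, 0, 0, 0, -1], [0, 0, 0.003, 0, 0, 0, -1]]}}

```text
t: 67.0
ee_pos: [0.5349, 0.0524, 0.0126]
tool_rot: [-2.317, -2.12, -0.001]
contact_force: [-3.6, 0.0, 10.9]
gripper_width: 0.613
grasp_force: 30.1
```

Contact at 0.0126, exactly as predicted for seated. Release and rise.

Request:
{"op": "apply_moves", "data": {"deltas": [[0, 0, 0.001, 0, 0, 0, 1], [0, 0, 0.001, 0, 0, 0, 1], [0, 0, 0, 0, 0, 0, 1], [0, 0, 0, 0, 0, 0, 1], [0, 0, 0, 0, 0, 0, 1], [0, 0, 0, 0, 0, 0, 1], [0, 0, -0.06, 0, 0, 0, 1], [0, 0, -0.14, 0, 0, 0, 1], [0, 0, -0.22, 0, 0, 0, 1], [0, 0, -0.26, 0, 0, 0, 1], [0, 0, -0.26, 0, 0, 0, 1]]}}

```text
t: 67.92
ee_pos: [0.5378, 0.0525, 0.1461]
tool_rot: [2.316, 2.118, 0.011]
contact_force: [-0.2, -0.6, 0.7]
gripper_width: 1.003
grasp_force: 0.0
```

```bash
python3 - <<'E'
from h import *
p,q,s=state();print(s["t"],p,yaw_of(q),s["gripper_width"],s["contact_force"])
plan((.38,.30,.15,.2))
E
```

```text
67.9167 [0.53782308 0.05248045 0.14613517] -0.08900969868632347 1.0028980446841007 [-0.22439911 -0.5947936   0.69708928]
[0.38 0.3  0.15 0.2 ] -> [0.465, -0.3583, -0.0089, 0.0095, -0.0024, -0.368]
```

Request:
{"op": "apply_moves", "data": {"deltas": [[0.465, -0.358, 0, 0, 0, -0.37, 1], [0.465, -0.358, 0, 0, 0, -0.37, 1], [0.465, -0.358, 0, 0, 0, -0.37, 1], [0.465, -0.358, 0, 0, 0, -0.37, 1], [0.465, -0.358, 0, 0, 0, -0.37, 1], [0.465, -0.358, 0, 0, 0, -0.37, 1], [0.465, -0.358, 0, 0, 0, -0.37, 1], [0.465, -0.358, 0, 0, 0, -0.37, 1], [0.465, -0.358, 0, 0, 0, -0.37, 1], [0.465, -0.358, 0, 0, 0, -0.37, 1]]}}

```text
t: 68.75
ee_pos: [0.3771, 0.2991, 0.1409]
tool_rot: [1.985, 2.434, -0.002]
contact_force: [0.3, 0.4, 0.1]
gripper_width: 0.998
grasp_force: 0.0
```

```bash
python3 - <<'E'
from h import *
T=read_camera("top");S=read_camera("side")
L=[silhouettes(c,"cover_mid")[0] for c in(T,S)]
for obs in([(T,L[0]["region"])],[(S,L[1]["region"])],[(T,L[0]["region"]),(S,L[1]["region"])]): print(*fit(obs,CO,[.5335,.054,-.087],.052))
print([np.round(x,4) for x in tri(T,place_of(T,"cover_mid")[0]["at"],S,place_of(S,"cover_mid")[0]["at"])])
print([np.round(d["at"]).tolist()+[d["conf"]] for d in silhouettes(T,"cartridge_a_mid")],[c[1] for c in carts(T)])
a=cv2.resize(T["pixels"][200:270,250:350,::-1],(600,420),interpolation=cv2.INTER_CUBIC)[60:320];b=cv2.resize(S["pixels"][160:240,270:340,::-1],(290,331),interpolation=cv2.INTER_CUBIC)
p0=cv2.imread("pics/side0.png")[160:240,270:340];b=np.hstack([b,cv2.resize(p0,(290,331),interpolation=cv2.INTER_CUBIC),np.zeros((331,20,3),np.uint8)])
cv2.imwrite("pics/v8.png",cv2.convertScaleAbs(np.vstack([a,b]),alpha=1.4))
E
```

```text
[ 0.53438599  0.05459024 -0.09383626] [0.943]
[ 0.53576418  0.05890463 -0.0938789 ] [0.942]
[ 0.53500553  0.05570105 -0.09069111] [0.94  0.933]Traceback (most recent call last):
  File "<stdin>", line 5, in <module>
IndexError: list index out of range
```

```bash
python3 - <<'E'
from h import *
T=read_camera("top");S=read_camera("side")
a=cv2.resize(T["pixels"][200:270,250:350,::-1],(600,420),interpolation=cv2.INTER_CUBIC)[60:320];b=cv2.resize(S["pixels"][160:240,270:340,::-1],(290,331),interpolation=cv2.INTER_CUBIC)
p0=cv2.imread("pics/side0.png")[160:240,270:340];b=np.hstack([b,cv2.resize(p0,(290,331),interpolation=cv2.INTER_CUBIC),np.zeros((331,20,3),np.uint8)])
cv2.imwrite("pics/v9.png",cv2.convertScaleAbs(np.vstack([a,b]),alpha=1.4))
print([c[1] for c in carts(T)])
E
```

```text
[]
```

View pics/v9.png

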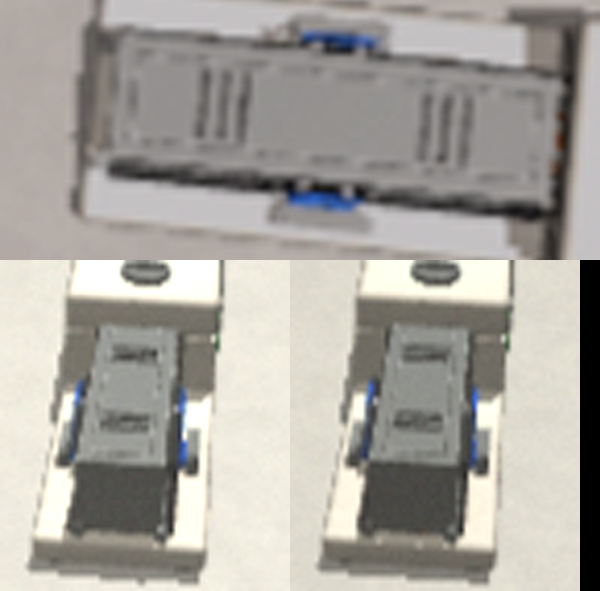

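The picture shows the cover back as at the start (left now, right the first picture): same height, flat, and both blue tabs out in their catches at (78,410) and (183,425). The fit differs from the start by under 2 mm. The hand is clear, so I hand in.

```bash
python3 -c "
from station import sign_off
print(sign_off())"
```

```text
the job is handed in; nothing more can be done
None
```

I handed the job in (no verdict came back): three cartridges are in bays 1–3, the carriage is wound home to its stop, and the cover is back on, matching its starting picture with both tabs out.

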